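# Clamp a pedal with the folding crank of a bench clamp

## Task

Fold the crank handle of the bench clamp out until it stands upright, wind the crank clockwise with it until the jaws grip the pedal firmly (a spring-backed jaw pad must be clearly squeezed, but never driven solid), then fold the handle flat again over the crank and let go. Leave the things lying around alone.

Things in the scene. Friction and masses are not known exactly. Their poses are not given: they have to be found in the camera images.
- clamp: grey bench clamp fixed to the bench, base 130 x 320 mm, with a rear jaw, a moving jaw and a crank. Origin on the bench under the jaw bed; its y axis runs from the crank's gear housing (y = -120 mm, top 65 mm high) along the 30 mm high bed to the rear jaw, bolted with its face anywhere from y = 65 to 85 mm; jaws 66 mm high. The force rules add both jaws' force on the pedal: 60 N is a grip of 30 N.
- crank_axis (a point): point on the crank's upright turning axis, level with the top of the crank arm, 85 mm above the bench. The crank is a flat steel arm, 18 mm wide and 10 mm thick, with a counterweight.
- fold_pin (a point): centre of the level pin about which the handle folds: on the crank arm 60 mm from the crank axis, 112 mm above the bench; it goes round with the crank.
- grip_centre (a point): centre of the handle's grip, 50 mm from the fold pin: a round black sleeve, 22 mm thick, 62 mm long (19 to 81 mm from the pin), that spins freely on the handle; the handle ends 85 mm from the pin. Folded flat, it lies level 27 mm above the arm, from the pin across the crank axis; upright, it stands straight above the pin, its end 197 mm above the bench.
- handle (a joint): fold angle of the handle in rad: 0 folded flat, 1.57 upright against its stop. It stays at any angle it is left at (about 0.1 N m of friction). Pausing in the winding with the upright handle held, next to no push (under 2 N) against the winding is left on the fingers while the crank runs free, and about 3 to 4 N at a grip of 27 N.
- crank (a joint): crank angle in rad, 0 to 8.4, growing clockwise seen from above; the moving jaw comes 8 mm per rad nearer the rear jaw. Its pad, 40 mm behind the clamp's origin at crank 0, stands on two springs that give 1 mm per 6 N, solid at 13 mm. Turning takes 0.35 N m of friction (6 N at the handle), which also holds the crank still when let go, up to a 40 N grip; 30 N takes about 10 N at the handle.
- work_pedal: flat black bicycle pedal, 78 x 94 x 22 mm, lying loose on the bed between the jaws; origin in the middle of its underside. Its x axis is the 78 mm direction that the jaws grip. Pushed by the pad, it slides along the bed up to the rear jaw and then squeezes the pad's springs. Firm is a grip of 16 to 60 N (pad squeezed about 3 to 10 mm); over 75 N (12.5 mm) is too hard.
- chain_lube: bottle, 42 mm across and 126 mm tall, a bystander; origin under its centre.
- needle_pliers: needle-nose pliers, 161 x 57 x 14 mm, a bystander; origin under its centre.
- bb_cup: black bearing cup, 47 mm across and 24 mm high, a bystander; origin under its centre.
- hex_key: T-handled hex key, 156 x 86 x 19 mm, a bystander; origin under its centre.
Not all that is in view belongs to the job. What is meant by the work_pedal is not green, turquoise or yellow, and is the smaller of those in its own colour.

How it is judged:
On the way, in this order (a step that is already met when the one before it is completed fails the run):
1. the handle is folded out upright (value of joint handle above 1.4 rad), for 0.2 s.
2. the jaws grip the pedal firmly, wound with the handle upright (contact force between clamp and work_pedal above 32 N and value of joint handle above 1.2 rad), for 0.2 s.
At the end, for the whole second after the job is handed in: The handle is folded flat (less than 0.25 rad), the jaws grip the pedal with 16 to 60 N each (32 to 120 N together), and the pedal lies still on the clamp's bed (within 6 mm of its height there) (value of joint handle below 0.25 rad and contact force between clamp and work_pedal between 32 and 120 N and z of work_pedal in the frame of clamp between 0.026 and 0.036 m and linear speed of work_pedal below 0.01 m/s); the robot touches nothing.
It fails at once if the jaws squeeze the pedal too hard, with over 75 N each (contact force between clamp and work_pedal above 150 N).
It fails at once if a bystander is moved by more than 20 mm (distance of any of chain_lube, needle_pliers, bb_cup, hex_key from where it was at the start of the episode above 0.02 m).
It also fails if it takes over 67 s, if anything falls off the work surface, if the arm or the gripper's body presses on something with over 40 N, if the wrist force passes 120 N, or if a joint passes its speed limit or range.

## Robot

A 6-joint arm with a two-finger parallel gripper is mounted at the origin on a cart in front of the work surface, level with it; the furniture and walls round the work are solid. World frame = base frame: x ahead of the robot, y to its left, z up, the work surface at z = 0. Lengths are in m, angles in rad, forces in N, time in s.
With the tool pointing down it reaches from about 0.25 to 0.725 m from the base axis. Payload 4 kg.
Tool frame: the origin (TCP) lies midway between the tips of the shut fingers; the grasp point (between the pads) lies 19 mm behind it; z points along the fingers, x is the direction in which the jaws open and shut, and the axes are right-handed (so a half turn about z gives the same grasp; the last joint's range is limited). The gripper opens to 85 mm and grips with 20 to 120 N. Pads are 22 mm wide; open, the fingers measure 114 mm over their backs; the gripper's body (76 mm by 85 mm) begins 54 mm behind the grasp point. The pads swing forward as they close: fully open they stand 13 mm farther back than shut.
Start: joints at [1.316, 0.241, 0.005, 1.335, 0, 1.571], TCP at [0.126, 0.484, 0.231] pointing down, gripper open.
Joint ranges: [-2.72, 2.72], [-1.05, 1.87], [-1.09, 1.28], [-1.99, 2.15], [-1.42, 1.44], [-3.14, 3.14]. Speed limits (rad/s): [2.79, 2.79, 3.14, 3.14, 3.14, 3.14].

## Interface

Orientations are given as a unit quaternion [x, y, z, w].
In Python, from workcell import bot, vision, ticket gives the robot as it stands.
- The arm moves only by the tool play_rows, never from a script. Its argument "deltas" is one flat list of numbers, 5 for each row, row after row: the opening, from 0 (shut) to 1 (fully open), then the shift along the tool's x, y, z in units of 60 mm (1.0 is 60 mm), then the turn about the tool's z in degrees. A call has 1 to 12 rows; each row shifts and turns the pose as measured when the row begins, along the tool's axes as they then stand; what a row does not reach is not made up. A row lasts 1/8 s, in which the tool goes at most 62.5 mm and 10.7 degrees, less where a joint would pass 70% of its speed; a pose out of reach is approached as far as the arm can. A call is refused whole if a number of a shift passes 1 or a number of a turn 10.7, either way. A call with a gripper value outside its range is refused whole. The fingers move at their own pace and stop on an object; the grip force is fixed at half the most. Time passes only in rows, so rows that do not move let the fingers close. It gives the time, the measured TCP pose, the force and the opening at its end, in the units of the state.
- bot.get_obs(): the state, without advancing time (a new reading comes with each control period).
- vision.camera(name): name is "side" or "top"; returns a dict with "color" (384x512x3 uint8, blue, green, red), "intrinsics" (3x3 intrinsics, pixels), "rvec" (rotation vector, rad) and "tvec" (3), from world to camera coordinates, as OpenCV has them. Camera axes: x right, y down, z forward; pixel columns grow to the right and rows downward; lengths in m; the calibration is good to about 2 mm. A picture is of the moment at which its call begins. There is no depth.
- ticket.job_done(): hands the job in, once; it reports no verdict.
The state is a dict: "clock": time; "joint_pos": joint angles; "joint_vel": joint speeds; "tau": joint torques, N m; "eef_pos": TCP position; "tool_rot": TCP orientation; "ft_force": force on the tool from outside, world axes, zero at the start; "ft_torque": the same for the moment, N m; "grip_width": finger opening in m.
Only numpy, scipy, OpenCV 4.12 (cv2) and the standard library are available. Lean on these libraries where they do the work, as an engineer would, in place of code of your own. Each camera call takes 0.05 s, during which the arm holds its last target. There are 200 camera calls.

## Working session

There is one attempt and no reset: what is moved stays moved. The work goes in short steps, Python scripts to look and compute and a tool call to move; the robot and the scene stay as the last step left them, time stands still between calls to the robot, and variables do not carry over. Pictures are saved under pics/ and viewed, about 8 in all and at most 12, crops included, and the job is handed in when it is done.

Besides the shell and the picture viewer there is one more tool, called after "Call:" by a JSON object that holds its "api" and its "payload". play_rows: Moves the arm, as the interface text tells. Its arguments: {"type":"object","properties":{"deltas":{"type":"array"}},"required":["deltas"]}

```bash
mkdir -p pics; python3 - <<'E'
from workcell import bot, vision
import cv2,numpy as np
for n in("side","top"):
    c=vision.camera(n); cv2.imwrite(f"pics/{n}0.png",cv2.resize(c["color"],(800,600),interpolation=cv2.INTER_CUBIC)); 
    R=cv2.Rodrigues(c["rvec"])[0]; print(n,c["intrinsics"].tolist(),(-R.T@c["tvec"].ravel()).round(3),R.round(2).tolist())
print(bot.get_obs())
E
```

```text
side [[351.8360837990377, 0.0, 264.08485169707285], [0.0, 351.8360837990377, 191.26617155825335], [0.0, 0.0, 1.0]] [ 0.161 -0.759  0.69 ] [[0.86, -0.51, 0.01], [-0.3, -0.53, -0.8], [0.41, 0.68, -0.61]]
top [[353.4575131453423, 0.0, 258.96562602582776], [0.0, 353.4575131453423, 193.65434439531558], [0.0, 0.0, 1.0]] [ 0.404 -0.064  1.171] [[-0.02, -1.0, -0.01], [-0.99, 0.02, -0.17], [0.17, 0.01, -0.99]]
{'clock': 0.1, 'joint_pos': array([ 1.31601836e+00,  2.41348357e-01,  3.88947456e-03,  1.33520834e+00,
       -4.15026890e-06,  1.57078158e+00]), 'joint_vel': array([ 0.00194507, -0.00066969,  0.00341758, -0.00010806,  0.00022361,
        0.00029186]), 'tau': array([-6.52958170e-05, -3.73137975e+01,  2.53009719e+01,  1.09074090e-02,
       -1.48138167e-05, -3.05152362e-06]), 'eef_pos': array([0.1258768 , 0.48332292, 0.23050828]), 'tool_rot': array([ 7.91206415e-01,  6.11548472e-01, -7.38873728e-04,  5.73704193e-04]), 'ft_force': array([-0.5782363 ,  0.60134476,  0.50557239]), 'ft_torque': array([-0.04631161, -0.00231461,  0.00746697]), 'grip_width': 0.08542886970386272}
```

View pics/top0.png

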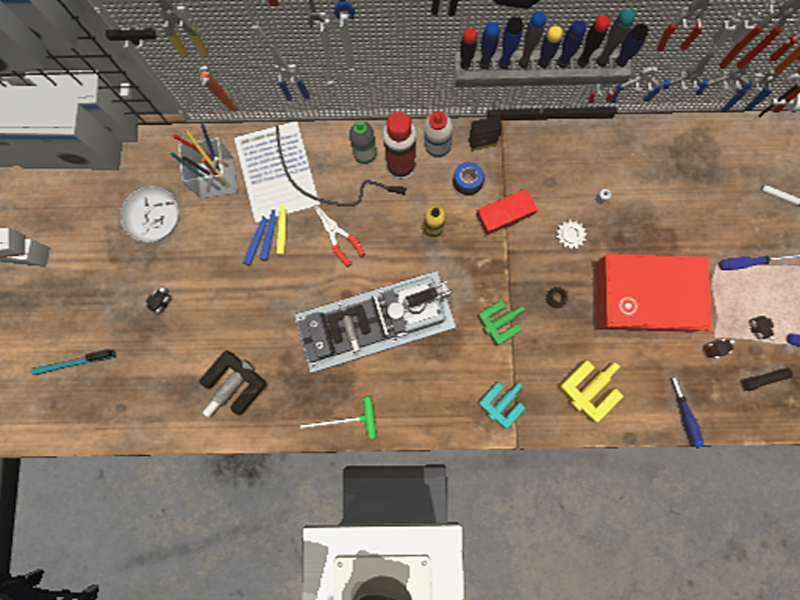

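View pics/side0.png

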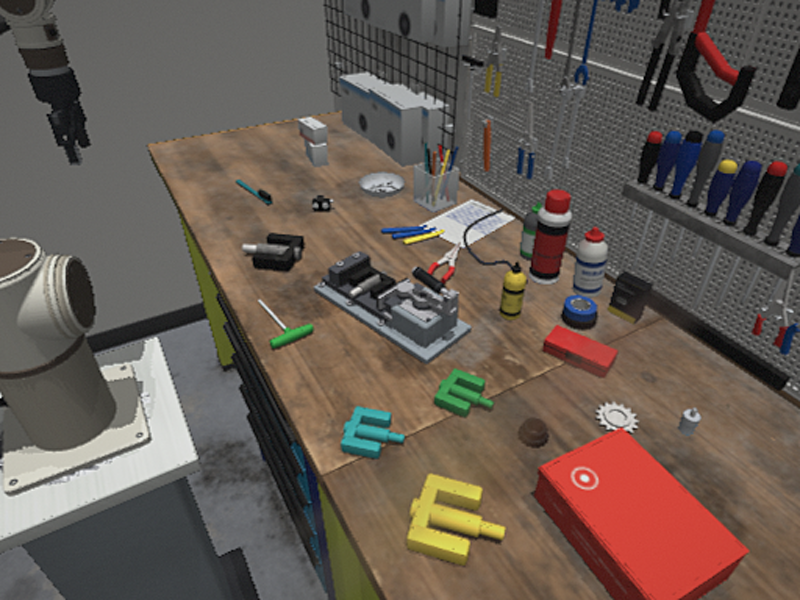

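```bash
cat > h.py <<'E'
import cv2,numpy as np
from workcell import bot,vision
from scipy.spatial.transform import Rotation as Ro
def crop(name,fn,x0,y0,w,h,k):
    c=vision.camera(name); cv2.imwrite(fn,cv2.resize(c["color"][y0:y0+h,x0:x0+w],None,fx=k,fy=k,interpolation=cv2.INTER_CUBIC)); return c
def ray(c,u,v,z):
    R=cv2.Rodrigues(c["rvec"])[0]; K=c["intrinsics"]
    o=-R.T@c["tvec"].ravel(); d=R.T@np.linalg.solve(K,[u,v,1.])
    return o+d*(z-o[2])/d[2]
def proj(c,P): return cv2.projectPoints(np.array(P,float).reshape(-1,3),c["rvec"],c["tvec"],c["intrinsics"],None)[0].reshape(-1,2)
E
python3 - <<'E'
from h import *
a=cv2.imread("pics/top0.png") 
t=crop("top","pics/t1.png",185,170,110,72,7)
s=crop("side","pics/s1.png",190,150,120,84,6)
E
```

```text
(no output)
```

View pics/t1.png

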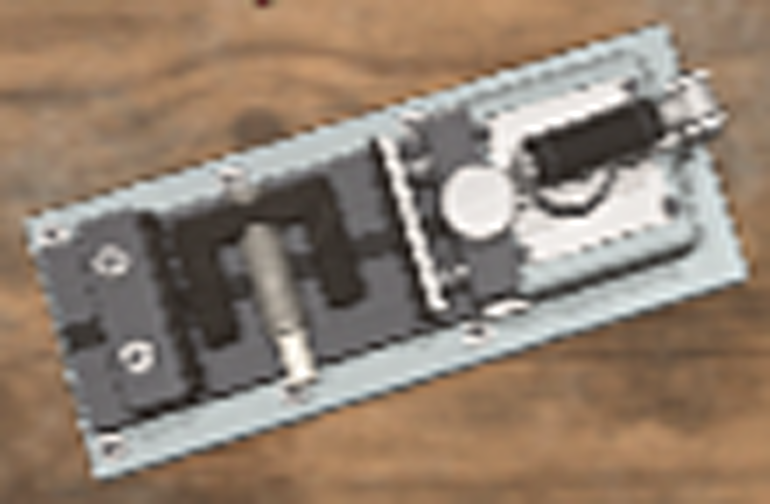

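View pics/s1.png

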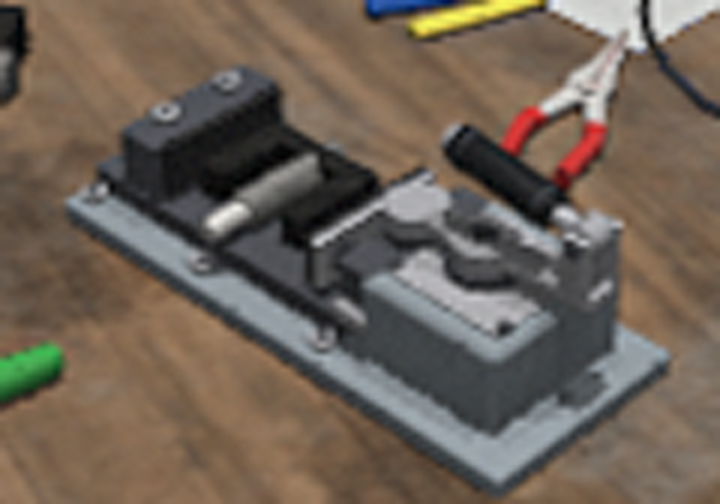

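```bash
python3 - <<'E'
from h import *
t=vision.camera("top");s=vision.camera("side")
T=lambda u,v,z:ray(t,185+u/7,170+v/7,z)
S=lambda u,v,z:ray(s,190+u/6,150+v/6,z)
for z in(0.0,.01):
  C=np.array([T(*p,z) for p in[(28,218),(665,27),(748,278),(98,477)]]);print(C.round(4).tolist(),[np.linalg.norm(C[i]-C[i-1]).round(4) for i in range(4)])
print("S corners",[S(*p,.01).round(4) for p in[(66,205),(500,488),(668,355)]])
print("pin T",T(697,103,.112),"S",S(578,240,.112))
print("end T",T(528,160,.112),"S",S(455,140,.112))
print("sleeve T",T(535,160,.112),T(660,117,.112),"S",S(462,145,.112),S(562,205,.112))
print("disc T",T(478,203,.09),"S",S(418,200,.09), "ring T",T(572,185,.085),"S",S(480,262,.085))
E
```

```text
[[0.5836, 0.1813, 0.0], [0.6712, -0.1265, 0.0], [0.5481, -0.1626, 0.0], [0.4596, 0.1463, 0.0]] [np.float64(0.1288), np.float64(0.32), np.float64(0.1283), np.float64(0.3213)]
[[0.5821, 0.1792, 0.01], [0.6689, -0.126, 0.01], [0.5468, -0.1617, 0.01], [0.4592, 0.1445, 0.01]] [np.float64(0.1277), np.float64(0.3173), np.float64(0.1272), np.float64(0.3185)]
S corners [array([0.4623, 0.1389, 0.01  ]), array([ 0.5508, -0.1662,  0.01  ]), array([ 0.6738, -0.1269,  0.01  ])]
pin T [ 0.61145591 -0.13352514  0.112     ] S [ 0.6082521  -0.13528346  0.112     ]
end T [ 0.58771528 -0.05944536  0.112     ] S [ 0.60073274 -0.03878038  0.112     ]
sleeve T [ 0.58765512 -0.06248492  0.112     ] [ 0.60557193 -0.11724852  0.112     ] S [ 0.60148893 -0.04410578  0.112     ] [ 0.61666557 -0.10908928  0.112     ]
disc T [ 0.57267076 -0.03688578  0.09      ] S [ 0.57570266 -0.04654609  0.09      ] ring T [ 0.58072638 -0.07866911  0.085     ] S [ 0.57973686 -0.09769997  0.085     ]
```

```bash
python3 - <<'E'
from h import *
t=vision.camera("top");s=vision.camera("side")
P=lambda c:c["intrinsics"]@np.c_[cv2.Rodrigues(c["rvec"])[0],c["tvec"].ravel()]
def tri(a,b):
    a=np.array([185+a[0]/7,170+a[1]/7]);b=np.array([190+b[0]/6,150+b[1]/6])
    X=cv2.triangulatePoints(P(t),P(s),a,b).ravel();X=X[:3]/X[3];e=proj(t,X)[0]-a;return X.round(4),e.round(2)
for n,a,b in[("pin",(697,103),(578,240)),("end",(525,162),(452,142)),("sl_far",(535,162),(462,147)),("sl_near",(658,120),(557,205)),("disc",(478,203),(418,200)),("ring",(572,185),(480,262)),("bolt1",(110,262),(228,78)),("bolt2",(136,356),(165,112))]:print(n,*tri(a,b))
E
```

```text
pin [ 0.611  -0.1332  0.1099] [-0.14  0.3 ]
end [ 0.5854 -0.0588  0.1277] [ 0.18 -0.4 ]
sl_far [ 0.5865 -0.0636  0.1271] [ 0.35 -0.78]
sl_near [ 0.6051 -0.1171  0.1207] [ 0.38 -0.8 ]
disc [ 0.5768 -0.0381  0.0836] [ 0.43 -0.99]
ring [ 0.5865 -0.0804  0.0701] [ 0.47 -1.05]
bolt1 [0.5551 0.1288 0.0677] [ 0.31 -0.82]
bolt2 [0.5125 0.117  0.0665] [ 0.28 -0.78]
```

Call:
{"api": "play_rows", "payload": {"deltas": [1,0,0,0,9.5,1,0,0,0,9.5,1,0,0,0,9.5,1,0,0,0,9.5,1,0,0,0,9.5,1,0,0,0,9.5,1,0.3,0.9,0,0,1,0.3,0.9,0,0,1,0.3,0.9,0,0,1,0.3,0.9,0,0,1,0.3,0.9,0,0,1,0.3,0.9,0,0]}}

```text
clock: 1.9
eef_pos: [0.3262, 0.2003, 0.2312]
tool_rot: [0.989, 0.148, 0.002, -0.001]
ft_force: [0.7, 0.5, 0.2]
grip_width: 0.0854
```

```bash
cat >> h.py <<'E'
def go(target,yaw=None):
    "remaining shift in tool axes (units of 60 mm), turn in deg for tool x at world yaw"
    o=bot.get_obs(); R=Ro.from_quat(o["tool_rot"]); M=R.as_matrix()
    y=np.degrees(np.arctan2(M[1,0],M[0,0]))
    print("t",round(o["clock"],2),"pos",o["eef_pos"].round(4),"yaw",y.round(1),"tiltz",M[2,2].round(4),"F",o["ft_force"].round(1),"w",round(o["grip_width"],4),"q6",o["joint_pos"][5].round(2))
    if yaw is not None:
        d=((y-yaw+90)%180)-90; print("turn",round(d,1))
        a=np.radians(yaw); M2=np.array([[np.cos(a),np.sin(a),0],[np.sin(a),-np.cos(a),0],[0,0,-1]])
        if abs(((y-yaw+180)%360)-180)>90: M2[:,:2]*=-1
        print("after turn",(M2.T@(np.array(target)-o["eef_pos"])/.06).round(3))
    print("now",(M.T@(np.array(target)-o["eef_pos"])/.06).round(3))
E
python3 -c "
from h import *
go([.595,-.089,.2],19.4)"
```

```text
t 1.9 pos [0.3262 0.2003 0.2312] yaw 17.0 tiltz -1.0 F [0.7 0.5 0.2] w 0.0854 q6 1.82
turn -2.4
after turn [2.623 6.036 0.521]
now [2.867 5.924 0.525]
```

Call:
{"api": "play_rows", "payload": {"deltas": [0.7,0,0,0,-2.4,0.7,0.37,0.86,0,0,0.7,0.37,0.86,0,0,0.7,0.37,0.86,0,0,0.7,0.37,0.86,0,0,0.7,0.37,0.86,0,0,0.7,0.37,0.86,0,0,0.7,0.37,0.86,0,0,0.7,0,0,0,0]}}

```text
clock: 3.02
eef_pos: [0.6027, -0.1032, 0.2316]
tool_rot: [0.986, 0.166, 0.005, -0.002]
ft_force: [-0.2, -0.9, -1.6]
grip_width: 0.0598
```

```bash
python3 -c "
from h import *
go([.595,-.089,.155],19.4)"
```

```text
t 3.02 pos [ 0.6027 -0.1032  0.2316] yaw 19.1 tiltz -0.9999 F [-0.2 -0.9 -1.6] w 0.0598 q6 1.06
turn -0.3
after turn [-0.043 -0.266  1.276]
now [-0.058 -0.262  1.276]
```

Call:
{"api": "play_rows", "payload": {"deltas": [0.7,-0.05,-0.25,0.4,0,0.7,0,0,0.5,0,0.7,0,0,0.5,0,0.7,0,0,0.4,0,0.7,0,0,0.3,0,0.7,0,0,0,0]}}

```text
clock: 3.78
eef_pos: [0.5928, -0.0847, 0.1033]
tool_rot: [0.986, 0.168, 0.005, -0.003]
ft_force: [-0.0, 0.4, 0.0]
grip_width: 0.0596
```

```bash
python3 -c "
from h import *
go([.595,-.089,.105],19.4)
crop('side','pics/s2.png',190,110,130,120,6)"
```

```text
t 3.77 pos [ 0.5928 -0.0847  0.1033] yaw 19.3 tiltz -0.9999 F [-0.   0.4  0. ] w 0.0596 q6 1.09
turn -0.1
after turn [ 0.011  0.08  -0.029]
now [ 0.012  0.08  -0.029]
```

View pics/s2.png

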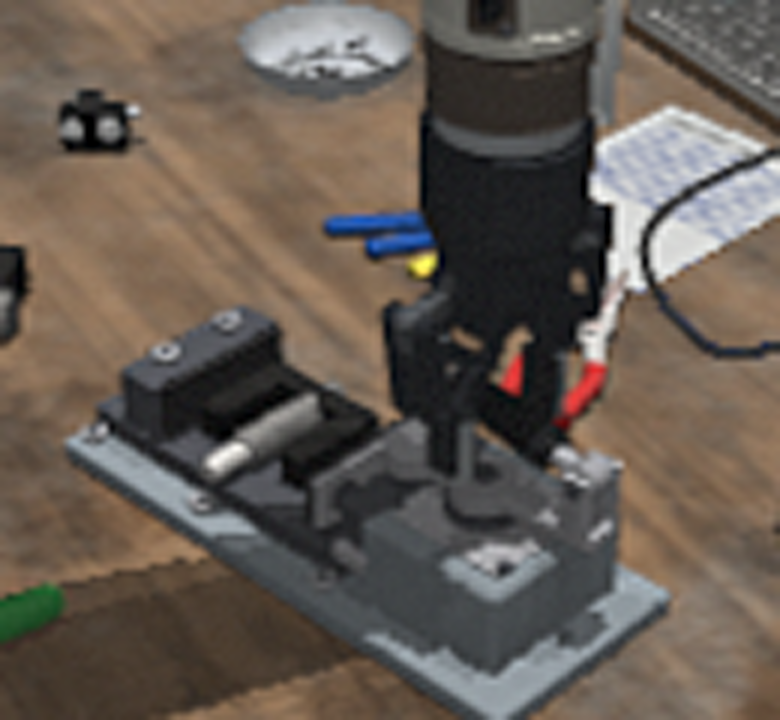

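Call:
{"api": "play_rows", "payload": {"deltas": [0,0,0.07,0,0,0,0,0,0,0,0,0,0,0,0,0,0,0,0,0,0,0,0,0,0]}}

```text
clock: 4.45
eef_pos: [0.5967, -0.0886, 0.1074]
tool_rot: [0.986, 0.168, 0.008, -0.002]
ft_force: [-0.3, 1.3, -2.2]
grip_width: 0.0201
```

```bash
python3 -c "
from h import *
go([.611,-.1332,.112],19.4)"
```

```text
t 4.45 pos [ 0.5967 -0.0886  0.1074] yaw 19.4 tiltz -0.9999 F [-0.3  1.3 -2.2] w 0.0201 q6 1.08
turn -0.0
after turn [-0.022  0.78  -0.076]
now [-0.02   0.78  -0.078]
```

Call:
{"api": "play_rows", "payload": {"deltas": [0,0,0.05,-0.12,0,0,0,0.067,-0.11,0,0,0,0.083,-0.1,0,0,0,0.1,-0.085,0]}}

```text
clock: 4.95
eef_pos: [0.6009, -0.1014, 0.1275]
tool_rot: [0.985, 0.17, 0.005, -0.009]
ft_force: [2.8, 8.3, -9.9]
grip_width: 0.0199
```

```bash
python3 -c "
from h import *
go([.611,-.1332,.142],19.4)"
```

```text
t 4.95 pos [ 0.6009 -0.1014  0.1275] yaw 19.6 tiltz -0.9998 F [ 2.8  8.3 -9.9] w 0.0199 q6 1.05
turn 0.2
after turn [-0.018  0.555 -0.242]
now [-0.016  0.551 -0.251]
```

Call:
{"api": "play_rows", "payload": {"deltas": [0,0,0.1,-0.095,0,0,0,0.12,-0.08,0,0,0,0.12,-0.06,0,0,0,0.13,-0.035,0]}}

```text
clock: 5.45
eef_pos: [0.6075, -0.1206, 0.1384]
tool_rot: [0.985, 0.172, 0.001, -0.019]
ft_force: [-2.4, 7.7, -6.2]
grip_width: 0.0196
```

```bash
python3 -c "
from h import *
go([.611,-.1332,.142],19.4)"
```

```text
t 5.45 pos [ 0.6075 -0.1206  0.1384] yaw 19.8 tiltz -0.9993 F [-2.4  7.7 -6.2] w 0.0196 q6 1.01
turn 0.4
after turn [-0.014  0.217 -0.059]
now [-0.015  0.215 -0.068]
```

Call:
{"api": "play_rows", "payload": {"deltas": [0,0,0.13,-0.04,0,0,0,0.12,-0.02,0,0,0,0.06,0,0,0,0,0.0,0,0]}}

```text
clock: 5.95
eef_pos: [0.6105, -0.1292, 0.1396]
tool_rot: [0.984, 0.174, -0.002, -0.03]
ft_force: [1.9, 1.1, -6.9]
grip_width: 0.019
```

```bash
python3 -c "
from h import *
go([.611,-.1332,.142],19.4)"
```

```text
t 5.95 pos [ 0.6105 -0.1292  0.1396] yaw 20.0 tiltz -0.9982 F [ 1.9  1.1 -6.9] w 0.019 q6 0.99
turn 0.6
after turn [-0.014  0.066 -0.039]
now [-0.014  0.064 -0.043]
```

Call:
{"api": "play_rows", "payload": {"deltas": [0,0,0.1,-0.02,0,0,0,0.1,-0.0,0,0,0,0.0,0,0]}}

```text
clock: 6.32
eef_pos: [0.6111, -0.1323, 0.1396]
tool_rot: [0.984, 0.175, -0.005, -0.039]
ft_force: [3.8, 3.3, -8.0]
grip_width: 0.0182
```

```bash
python3 -c "
from h import *
go([.611,-.1332,.142],19.4)
crop('side','pics/s3.png',190,110,130,120,5)
crop('top','pics/t3.png',185,160,130,90,6)"
```

```text
t 6.33 pos [ 0.6111 -0.1323  0.1396] yaw 20.1 tiltz -0.9969 F [ 3.8  3.3 -8. ] w 0.0182 q6 0.97
turn 0.7
after turn [-0.006  0.014 -0.04 ]
now [-0.006  0.011 -0.041]
```

View pics/s3.png

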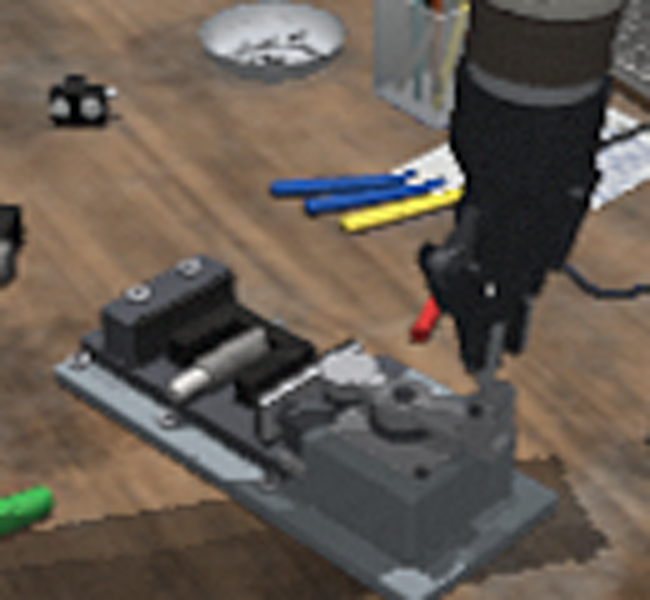

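Call:
{"api": "play_rows", "payload": {"deltas": [0,0,0.12,0.05,0,0,0,0.12,0.03,0,0,0,0.0,0,0]}}

```text
clock: 6.8
eef_pos: [0.6136, -0.1388, 0.138]
tool_rot: [0.983, 0.176, -0.006, -0.046]
ft_force: [3.4, 1.9, -9.5]
grip_width: 0.015
```

```bash
python3 -c "
from h import *
go([.611,-.1332,.142],19.4)
o=bot.get_obs();M=Ro.from_quat(o['tool_rot']).as_matrix();print(M[:,2],o['eef_pos']-.019*M[:,2],o['ft_torque'])
"
```

```text
t 6.8 pos [ 0.6136 -0.1388  0.138 ] yaw 20.2 tiltz -0.9957 F [ 3.4  1.9 -9.5] w 0.015 q6 0.95
turn 0.8
after turn [-0.009 -0.102 -0.067]
now [-0.007 -0.108 -0.057]
[-0.02772043  0.08856402 -0.99568469] [ 0.61408796 -0.14048848  0.15690772] [ 0.10616574 -0.5795474  -0.17135755]
```

```bash
python3 -c "
from h import *
a=vision.camera('side')['color'][130:200,255:305];b=vision.camera('top')['color'][150:220,225:300]
f=lambda i:cv2.resize(i,(round(i.shape[1]*6.2),round(i.shape[0]*6.2)),interpolation=cv2.INTER_CUBIC)
im=np.hstack([f(a),f(b)]);im=np.clip(im.astype(float)*1.8,0,255).astype(np.uint8);print(im.shape);cv2.imwrite('pics/c4.png',im)
"
```

```text
(434, 775, 3)
```

View pics/c4.png

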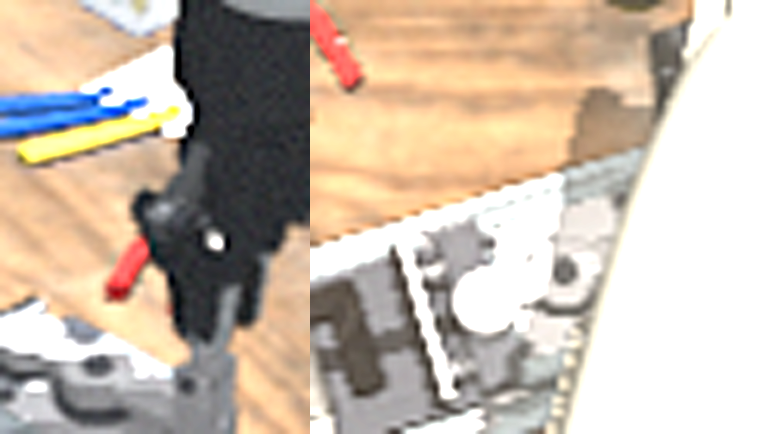

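```bash
python3 -c "
from h import *
c=vision.camera('side')
d=np.array([-.333,.943,0]);p=np.array([.611,-.1332,.112])
for th in (1.57,1.4,1.25,1.1):
  print(th,[((proj(c,p+r*(np.cos(th)*d+np.array([0,0,np.sin(th)])))[0]-[255,130])*6.2).round(0).tolist() for r in(0,.019,.085)])
"
```

```text
1.57 [[197.0, 368.0], [199.0, 333.0], [207.0, 205.0]]
1.4 [[197.0, 368.0], [193.0, 330.0], [180.0, 195.0]]
1.25 [[197.0, 368.0], [188.0, 329.0], [156.0, 191.0]]
1.1 [[197.0, 368.0], [183.0, 329.0], [134.0, 191.0]]
```

Call:
{"api": "play_rows", "payload": {"deltas": [0.7,0,0,0,0,0.7,0,0,0,0,0.7,0,0,0,0,0.7,0,0,-0.8,0,0.7,0,0,-0.8,0,0.7,0,0,-0.8,0]}}

```text
clock: 7.7
eef_pos: [0.615, -0.1545, 0.2842]
tool_rot: [0.984, 0.174, -0.009, -0.044]
ft_force: [1.3, -1.1, 0.2]
grip_width: 0.0597
```

```bash
python3 -c "
from h import *
go([.611,-.1332,.142],19.4)
a=vision.camera('side')['color'][130:200,235:305];b=vision.camera('top')['color'][150:220,225:290]
f=lambda i:cv2.resize(i,(round(i.shape[1]*5.5),round(i.shape[0]*5.5)),interpolation=cv2.INTER_CUBIC)
im=np.hstack([f(a),f(b)]);im=np.clip(im.astype(float)*1.3,0,255).astype(np.uint8);print(im.shape);cv2.imwrite('pics/c5.png',im)
"
```

```text
t 7.7 pos [ 0.615  -0.1545  0.2842] yaw 20.1 tiltz -0.996 F [ 1.3 -1.1  0.2] w 0.0597 q6 0.94
turn 0.7
after turn [ 0.055 -0.357  2.37 ]
now [ 0.064 -0.142  2.392]
(385, 743, 3)
```

View pics/c5.png

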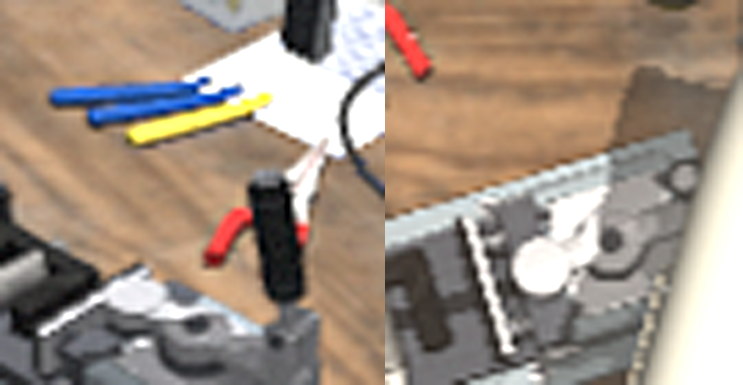

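```bash
cat >> h.py <<'E'
def tri(a,b):
    P=lambda c:c["intrinsics"]@np.c_[cv2.Rodrigues(c["rvec"])[0],c["tvec"].ravel()]
    t=vision.camera("top");s=vision.camera("side")
    X=cv2.triangulatePoints(P(t),P(s),np.array(a,float),np.array(b,float)).ravel();X=X[:3]/X[3];return X.round(4),(proj(t,X)[0]-a).round(2)
E
python3 -c "
from h import *
t=vision.camera('top');s=vision.camera('side')
T=lambda u,v:(225+(u-385)/5.5,150+v/5.5)
S=lambda u,v:(235+u/5.5,130+v/5.5)
print('end',tri(T(685,178),S(267,180)))
print('axis',tri(T(611,240),S(200,322)),ray(t,*T(611,240),.085),ray(s,*S(200,322),.085))
for z in(.131,.15,.193):print(z,ray(s,*S(288,295),z))
d=np.array([-.333,.943,0]);p=np.array([.611,-.1332,.112])
for th in (1.57,1.4,1.25,1.1):
  print(th,[((proj(s,p+r*(np.cos(th)*d+np.array([0,0,np.sin(th)])))[0]-[235,130])*5.5).round(0).tolist() for r in(0,.019,.085)])
"
```

```text
end (array([ 0.6053, -0.1154,  0.1894]), array([ 0.33, -0.68]))
axis (array([ 0.5925, -0.0783,  0.085 ]), array([ 0.42, -0.92])) [ 0.58957694 -0.07691629  0.085     ] [ 0.59562384 -0.07913564  0.085     ]
0.131 [ 0.61169447 -0.13335523  0.131     ]
0.15 [ 0.59635762 -0.15462292  0.15      ]
0.193 [ 0.5616479  -0.20275507  0.193     ]
1.57 [[285.0, 326.0], [287.0, 295.0], [294.0, 182.0]]
1.4 [[285.0, 326.0], [281.0, 293.0], [269.0, 173.0]]
1.25 [[285.0, 326.0], [277.0, 292.0], [249.0, 169.0]]
1.1 [[285.0, 326.0], [272.0, 292.0], [229.0, 170.0]]
```

```bash
python3 -c "
from h import *
go([.6067,-.1208,.1456])"
```

```text
t 8.1 pos [ 0.6147 -0.1539  0.2808] yaw 20.1 tiltz -0.9957 F [-0.3 -0.5 -0.5] w 0.0598 q6 0.94
now [ 0.075 -0.354  2.295]
```

Call:
{"api": "play_rows", "payload": {"deltas": [0.7,0.07,-0.35,0.3,0,0.7,0,0,0.6,0,0.7,0,0,0.6,0,0.7,0,0,0.5,0,0.7,0,0,0.3,0,0.7,0,0,0,0]}}

```text
clock: 8.85
eef_pos: [0.6007, -0.1184, 0.1333]
tool_rot: [0.983, 0.175, -0.017, -0.048]
ft_force: [-0.3, -0.2, 0.4]
grip_width: 0.0596
```

```bash
python3 -c "
from h import *
go([.6067,-.1208,.1456])"
```

```text
t 8.85 pos [ 0.6007 -0.1184  0.1333] yaw 20.2 tiltz -0.9949 F [-0.3 -0.2  0.4] w 0.0596 q6 0.99
now [ 0.076  0.051 -0.213]
```

Call:
{"api": "play_rows", "payload": {"deltas": [0.7,0.07,0.05,-0.2,0,0,0,0,0,0,0,0,0,0,0,0,0,0,0,0,0,0,0,0,0]}}

```text
clock: 9.48
eef_pos: [0.6078, -0.1216, 0.1482]
tool_rot: [0.983, 0.175, -0.015, -0.047]
ft_force: [-0.7, 0.3, -2.4]
grip_width: 0.0206
```

```bash
python3 -c "
from h import *
go([.6067,-.1208,.1456])"
```

```text
t 9.47 pos [ 0.6078 -0.1216  0.1482] yaw 20.2 tiltz -0.9951 F [-0.7  0.3 -2.4] w 0.0206 q6 0.98
now [-0.012 -0.015  0.045]
```

Call:
{"api": "play_rows", "payload": {"deltas": [0,0,0.1,-0.01,0,0,0,0.1,0,0,0,0,0.08,0,0,0,0,0,0,0]}}

```text
clock: 9.98
eef_pos: [0.6081, -0.1227, 0.1486]
tool_rot: [0.982, 0.178, -0.018, -0.063]
ft_force: [-0.1, -2.1, -1.9]
grip_width: 0.0204
```

```bash
python3 -c "
from h import *
go([.6067,-.1208,.1456])
o=bot.get_obs();M=Ro.from_quat(o['tool_rot']).as_matrix();print(M[:,2],o['eef_pos']-.019*M[:,2],o['ft_torque'])"
```

```text
t 9.97 pos [ 0.6081 -0.1227  0.1486] yaw 20.6 tiltz -0.9914 F [-0.1 -2.1 -1.9] w 0.0204 q6 0.96
now [-0.011 -0.031  0.055]
[-0.05827183  0.11685862 -0.99143757] [ 0.60924823 -0.12491984  0.16743633] [-0.62030281 -0.32613699  0.12152231]
```

Call:
{"api": "play_rows", "payload": {"deltas": [0.7,0,0,0,0,0.7,0,0,0,0,0.7,0,-0.35,-0.15,0,0.7,0,-0.35,-0.15,0,0,0,0,0,0,0,0,0,0,0,0,0,0,0,0,0,0,0,0,0,0,0,0,0,0]}}

```text
clock: 11.1
eef_pos: [0.5949, -0.0841, 0.1743]
tool_rot: [0.982, 0.178, -0.017, -0.061]
ft_force: [0.0, -0.9, 1.1]
grip_width: 0.0003
```

```bash
python3 -c "
from h import *
go([.609,-.1275,.165])"
```

```text
t 11.1 pos [ 0.5949 -0.0841  0.1743] yaw 20.6 tiltz -0.9919 F [ 0.  -0.9  1.1] w 0.0003 q6 1.02
now [-0.032  0.774  0.058]
```

Call:
{"api": "play_rows", "payload": {"deltas": [0,-0.03,0.15,0,0,0,0,0.1,0,0,0,0,0.08,0,0,0,0,0.08,0,0]}}

```text
clock: 11.6
eef_pos: [0.602, -0.1087, 0.171]
tool_rot: [0.982, 0.178, -0.017, -0.062]
ft_force: [0.1, 1.7, 0.8]
grip_width: -0.0001
```

Call:
{"api": "play_rows", "payload": {"deltas": [0,0,0.08,0,0]}}

```text
clock: 11.72
eef_pos: [0.603, -0.1114, 0.1707]
tool_rot: [0.982, 0.178, -0.017, -0.065]
ft_force: [-4.6, 11.4, 7.1]
grip_width: 0.0001
```

Call:
{"api": "play_rows", "payload": {"deltas": [0,0,0.08,0,0]}}

```text
clock: 11.85
eef_pos: [0.6032, -0.1117, 0.1708]
tool_rot: [0.981, 0.179, -0.018, -0.07]
ft_force: [-6.5, 15.4, 8.0]
grip_width: -0.0003
```

```bash
python3 -c "
from h import *
go([.6115,-.1345,.165])"
```

```text
t 11.85 pos [ 0.6032 -0.1117  0.1708] yaw 20.7 tiltz -0.9897 F [-6.5 15.4  8. ] w -0.0003 q6 0.97
now [-0.004  0.414  0.038]
```

Call:
{"api": "play_rows", "payload": {"deltas": [0,0,-0.08,0,0,0.7,0,0,0,0,0.7,0,0,0,0,0.7,0,0,0,0,0.7,0,0.2,0.15,0,0.7,0,0.2,0.15,0,0.7,0,0,0,0]}}

```text
clock: 12.72
eef_pos: [0.6096, -0.131, 0.1473]
tool_rot: [0.981, 0.178, -0.018, -0.068]
ft_force: [-0.6, 0.8, -0.4]
grip_width: 0.0599
```

```bash
python3 -c "
from h import *
go([.6104,-.132,.1462])"
```

```text
t 12.72 pos [ 0.6096 -0.131   0.1473] yaw 20.6 tiltz -0.99 F [-0.6  0.8 -0.4] w 0.0599 q6 0.94
now [0.007 0.023 0.015]
```

Call:
{"api": "play_rows", "payload": {"deltas": [0,0,0.02,0.01,0,0,0,0,0,0,0,0,0,0,0,0,0,0,0,0,0,0,0,0,0]}}

```text
clock: 13.35
eef_pos: [0.6106, -0.132, 0.1465]
tool_rot: [0.981, 0.178, -0.018, -0.068]
ft_force: [0.0, -0.3, -2.0]
grip_width: 0.0202
```

```bash
cat >> h.py <<'E'
def wind(n=6,step=.2,ax=(.5915,-.0777),r=.060,zg=.166):
    o=bot.get_obs(); M=Ro.from_quat(o["tool_rot"]).as_matrix(); g=o["eef_pos"]-.019*M[:,2]
    v=g[:2]-ax; a=np.arctan2(v[1],v[0]); print("t",round(o["clock"],2),"crank rad",round((np.radians(-70.4)-a)%(2*np.pi),3),"r",np.hypot(*v).round(4),"g",g.round(4),"tilt",M[:,2].round(3),"F",o["ft_force"].round(1),"T",o["ft_torque"].round(2),"w",round(o["grip_width"],4))
    t=np.array([np.sin(a),-np.cos(a)]); print("Ft",(o["ft_force"][:2]@t).round(1),"Fr",(o["ft_force"][:2]@v/np.hypot(*v)).round(1))
    p=g.copy()
    for i in range(n):
        b=a-step*(i+1); q=np.array([ax[0]+r*np.cos(b),ax[1]+r*np.sin(b),g[2]+(zg-g[2])*(i+1)/n]); print((M.T@(q-p)/.06).round(3).tolist()); p=q
E
python3 -c "
from h import *
wind(6)"
```

```text
t 13.35 crank rad 6.283 r 0.0602 g [ 0.6117 -0.1344  0.1653] tilt [-0.059  0.127 -0.99 ] F [ 0.  -0.3 -2. ] T [-0.22 -0.39 -0.  ] w 0.0202
Ft 0.1 Fr 0.3
[-0.198, -0.027, 0.004]
[-0.19, -0.062, 0.009]
[-0.174, -0.098, 0.014]
[-0.15, -0.13, 0.018]
[-0.121, -0.157, 0.022]
[-0.087, -0.178, 0.024]
```

Call:
{"api": "play_rows", "payload": {"deltas": [0,-0.2,-0.02,0,0,0,-0.19,-0.06,0.01,0,0,-0.175,-0.1,0.015,0,0,-0.15,-0.13,0.02,0]}}

```text
clock: 13.85
eef_pos: [0.5708, -0.1317, 0.1465]
tool_rot: [0.982, 0.179, -0.01, -0.064]
ft_force: [4.8, -3.9, -3.4]
grip_width: 0.0208
```

```bash
python3 -c "
from h import *
wind(8)"
```

```text
t 13.85 crank rad 0.681 r 0.0598 g [ 0.5716 -0.1341  0.1653] tilt [-0.043  0.122 -0.992] F [ 4.8 -3.9 -3.4] T [-0.92 -0.76 -0.09] w 0.0208
Ft -5.8 Fr 2.1
[-0.142, -0.139, 0.016]
[-0.108, -0.167, 0.02]
[-0.072, -0.185, 0.022]
[-0.034, -0.195, 0.024]
[0.006, -0.198, 0.024]
[0.045, -0.193, 0.024]
[0.083, -0.18, 0.022]
[0.118, -0.16, 0.02]
```

Call:
{"api": "play_rows", "payload": {"deltas": [0,-0.142,-0.139,0.016,0,0,-0.112,-0.165,0.02,0,0,-0.08,-0.182,0.022,0,0,-0.05,-0.192,0.024,0,0,-0.015,-0.198,0.024,0,0,0.02,-0.197,0.024,0]}}

```text
clock: 14.6
eef_pos: [0.5315, -0.0858, 0.1463]
tool_rot: [0.983, 0.177, -0.004, -0.055]
ft_force: [4.8, -4.6, -3.0]
grip_width: 0.0207
```

```bash
python3 -c "
from h import *
wind(8)"
```

```text
t 14.6 crank rad 1.744 r 0.0603 g [ 0.532  -0.0878  0.1652] tilt [-0.028  0.106 -0.994] F [ 4.8 -4.6 -3. ] T [-0.93 -0.25 -0.1 ] w 0.0207
Ft -5.4 Fr -4.0
[0.062, -0.19, 0.02]
[0.093, -0.176, 0.019]
[0.127, -0.154, 0.017]
[0.155, -0.125, 0.014]
[0.177, -0.092, 0.01]
[0.192, -0.056, 0.007]
[0.199, -0.017, 0.002]
[0.198, 0.023, -0.002]
```

Call:
{"api": "play_rows", "payload": {"deltas": [0,0.06,-0.19,0.02,0,0,0.09,-0.178,0.019,0,0,0.12,-0.16,0.017,0,0,0.147,-0.135,0.014,0,0,0.168,-0.107,0.01,0,0,0.184,-0.077,0.008,0]}}

```text
clock: 15.35
eef_pos: [0.5508, -0.0314, 0.1462]
tool_rot: [0.984, 0.172, -0.011, -0.045]
ft_force: [-2.4, -5.3, -0.4]
grip_width: 0.0209
```

```bash
python3 -c "
from h import *
wind(8)"
```

```text
t 15.35 crank rad 2.754 r 0.0599 g [ 0.5516 -0.033   0.1651] tilt [-0.038  0.085 -0.996] F [-2.4 -5.3 -0.4] T [-0.41  0.26  0.09] w 0.0209
Ft -5.4 Fr -2.3
[0.191, -0.057, 0.002]
[0.199, -0.017, -0.002]
[0.198, 0.023, -0.005]
[0.19, 0.062, -0.009]
[0.174, 0.098, -0.012]
[0.15, 0.13, -0.015]
[0.121, 0.158, -0.017]
[0.088, 0.178, -0.019]
```

Call:
{"api": "play_rows", "payload": {"deltas": [0,0.191,-0.057,0.002,0,0,0.198,-0.022,-0.002,0,0,0.198,0.013,-0.005,0,0,0.193,0.048,-0.008,0]}}

```text
clock: 15.85
eef_pos: [0.5846, -0.0161, 0.1461]
tool_rot: [0.984, 0.171, -0.022, -0.046]
ft_force: [-7.9, 0.2, 2.7]
grip_width: 0.0203
```

```bash
python3 -c "
from h import *
wind(6)
crop('top','pics/t6.png',185,165,110,75,6)
crop('side','pics/s6.png',190,150,120,84,5)"
```

```text
t 15.85 crank rad 3.387 r 0.0603 g [ 0.5857 -0.0177  0.165 ] tilt [-0.058  0.083 -0.995] F [-7.9  0.2  2.7] T [0.58 0.73 0.09] w 0.0203
Ft -7.9 Fr 0.9
[0.186, 0.071, -0.015]
[0.17, 0.103, -0.017]
[0.146, 0.135, -0.02]
[0.116, 0.161, -0.022]
[0.082, 0.181, -0.023]
[0.044, 0.193, -0.023]
```

View pics/t6.png

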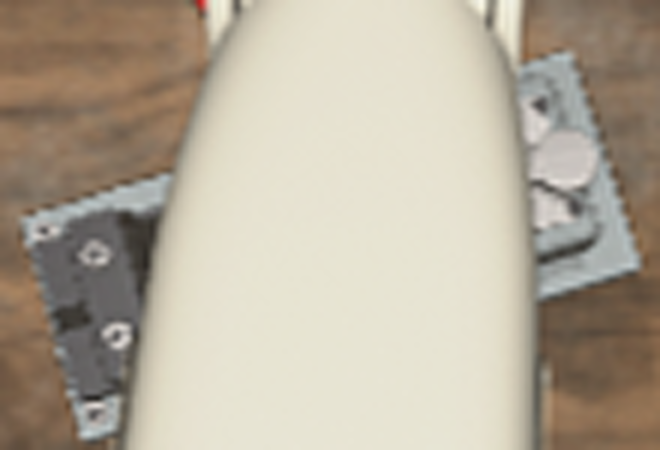

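```bash
python3 -c "
from h import *
t=vision.camera('top')
ey=np.array([-.277,.961]);o=np.array([.5915,-.0777])+.12*ey
for n,u,v,z in[('jawface',150,215,.066),('jawface',188,400,.066),('pedL',180,240,.05),('pedL',212,350,.05),('pedR',325,180,.05),('pedR',357,300,.05),('pad',378,140,.066),('pad',438,308,.066),('padR',392,140,.066),('padR',446,305,.066)]:
  p=ray(t,185+u/7,170+v/7,z)[:2]-o;print(n,(p@ey*1e3).round(1),p@[ey[1],-ey[0]])
"
```

```text
jawface 67.3 0.03560448908003303
jawface 73.6 -0.04987816607798579
pedL 59.1 0.023448189928558322
pedL 58.9 -0.029435140393869897
pedR -12.3 0.030510283581935957
pedR -10.6 -0.027004110988696615
pad -41.1 0.03810269405124077
pad -45.0 -0.0433380788315133
padR -47.2 0.03621908143588188
padR -48.8 -0.04310351745410964
```

View pics/s6.png

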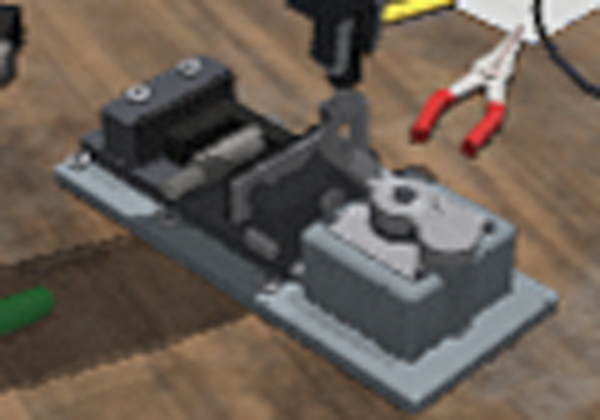

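Call:
{"api": "play_rows", "payload": {"deltas": [0,0.186,0.071,-0.015,0,0,0.17,0.1,-0.017,0,0,0.15,0.13,-0.02,0]}}

```text
clock: 16.38
eef_pos: [0.6122, -0.0193, 0.1462]
tool_rot: [0.983, 0.171, -0.027, -0.051]
ft_force: [-9.4, 5.0, 2.3]
grip_width: 0.0207
```

```bash
python3 -c "
from h import *
wind(4)"
```

```text
t 16.38 crank rad 3.854 r 0.0608 g [ 0.6135 -0.021   0.165 ] tilt [-0.071  0.091 -0.993] F [-9.4  5.   2.3] T [1.46 0.7  0.07] w 0.0207
Ft -10.6 Fr 1.2
[0.128, 0.154, -0.026]
[0.105, 0.168, -0.026]
[0.069, 0.185, -0.027]
[0.03, 0.196, -0.027]
```

Call:
{"api": "play_rows", "payload": {"deltas": [0,0,0,0,0,0,0,0,0,0]}}

```text
clock: 16.62
eef_pos: [0.6131, -0.0196, 0.1463]
tool_rot: [0.984, 0.172, -0.026, -0.051]
ft_force: [-1.7, -0.6, -2.3]
grip_width: 0.0208
```

```bash
python3 -c "
from h import *
wind(4)"
```

```text
t 16.62 crank rad 3.87 r 0.0609 g [ 0.6144 -0.0213  0.1651] tilt [-0.068  0.09  -0.994] F [-1.7 -0.6 -2.3] T [ 0.33 -0.78  0.04] w 0.0208
Ft -1.4 Fr -1.2
[0.124, 0.157, -0.025]
[0.102, 0.17, -0.026]
[0.066, 0.187, -0.026]
[0.027, 0.196, -0.026]
```

Call:
{"api": "play_rows", "payload": {"deltas": [0,0.124,0.157,-0.025,0,0,0.1,0.17,-0.026,0]}}

```text
clock: 16.88
eef_pos: [0.6268, -0.0271, 0.1462]
tool_rot: [0.983, 0.173, -0.03, -0.058]
ft_force: [-8.4, 8.8, 0.4]
grip_width: 0.0209
```

Call:
{"api": "play_rows", "payload": {"deltas": [0,0,0,0,0,0,0,0,0,0]}}

```text
clock: 17.12
eef_pos: [0.6271, -0.0271, 0.1463]
tool_rot: [0.983, 0.174, -0.03, -0.057]
ft_force: [-2.6, 1.1, -1.1]
grip_width: 0.0208
```

```bash
python3 -c "
from h import *
wind(4)"
```

```text
t 17.12 crank rad 4.135 r 0.0612 g [ 0.6286 -0.029   0.1651] tilt [-0.078  0.102 -0.992] F [-2.6  1.1 -1.1] T [ 0.2  -1.02  0.06] w 0.0208
Ft -2.8 Fr -0.7
[0.073, 0.187, -0.03]
[0.053, 0.19, -0.029]
[0.013, 0.197, -0.029]
[-0.027, 0.196, -0.027]
```

Call:
{"api": "play_rows", "payload": {"deltas": [0,0.07,0.187,-0.03,0]}}

```text
clock: 17.25
eef_pos: [0.6326, -0.0319, 0.1463]
tool_rot: [0.982, 0.175, -0.031, -0.062]
ft_force: [-6.0, 13.3, -2.1]
grip_width: 0.0208
```

Call:
{"api": "play_rows", "payload": {"deltas": [0,0,0,0,0,0,0,0,0,0,0,0,0,0,0]}}

```text
clock: 17.62
eef_pos: [0.6325, -0.0318, 0.146]
tool_rot: [0.982, 0.175, -0.031, -0.062]
ft_force: [-2.6, 2.0, -2.6]
grip_width: 0.0207
```

```bash
python3 -c "
from h import *
wind(4)"
```

```text
t 17.62 crank rad 4.254 r 0.0611 g [ 0.634  -0.0339  0.1648] tilt [-0.083  0.111 -0.99 ] F [-2.6  2.  -2.6] T [ 0.3  -0.91  0.07] w 0.0207
Ft -3.3 Fr -0.4
[0.051, 0.193, -0.033]
[0.029, 0.195, -0.032]
[-0.011, 0.197, -0.031]
[-0.051, 0.191, -0.028]
```

Call:
{"api": "play_rows", "payload": {"deltas": [0,0.05,0.193,-0.03,0]}}

```text
clock: 17.75
eef_pos: [0.6372, -0.0372, 0.1461]
tool_rot: [0.982, 0.176, -0.033, -0.067]
ft_force: [-5.1, 13.7, -2.4]
grip_width: 0.0204
```

Call:
{"api": "play_rows", "payload": {"deltas": [0,0,0,0,0,0,0,0,0,0,0,0,0,0,0]}}

```text
clock: 18.12
eef_pos: [0.6373, -0.0369, 0.146]
tool_rot: [0.982, 0.176, -0.033, -0.067]
ft_force: [-1.2, 2.3, -2.6]
grip_width: 0.0208
```

```bash
python3 -c "
from h import *
wind(2)
crop('side','pics/s7.png',195,145,90,70,8)"
```

```text
t 18.12 crank rad 4.373 r 0.0611 g [ 0.639  -0.0392  0.1648] tilt [-0.088  0.119 -0.989] F [-1.2  2.3 -2.6] T [ 0.35 -0.94 -0.03] w 0.0208
Ft -2.5 Fr 0.5
[0.025, 0.197, -0.039]
[0.004, 0.196, -0.038]
```

View pics/s7.png

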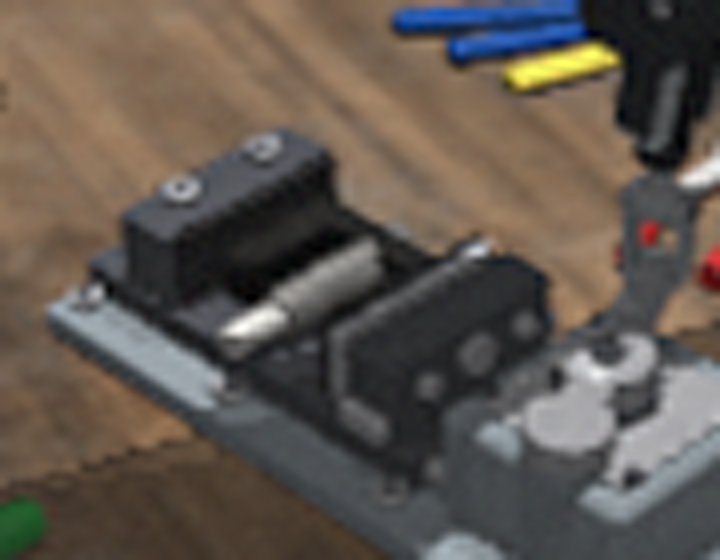

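```bash
python3 -c "
from h import *
s=vision.camera('side')
ey=np.array([-.277,.961]);ex=np.array([.961,.277]);o=np.array([.5915,-.0777])+.12*ey
def pr(n,u,v,z):
  p=ray(s,u,v,z)[:2]-o;print(n,(p@ey*1e3).round(1),(p@ex*1e3).round(1))
A=lambda u,v:(190+u/6,150+v/6)
B=lambda u,v:(195+u/8,145+v/8)
pr('pad0 far',*A(430,175),.066);pr('pad0 near',*A(312,245),.066)
pr('pad1 far',*B(485,245),.066);pr('pad1 near',*B(335,325),.066)
pr('sp0',*A(213,227),.041);pr('sp1',*B(235,337),.041)
pr('sp0b',*A(313,158),.041);pr('sp1b',*B(370,245),.041)
pr('jaw',*A(278,82),.066);pr('jaw',*A(178,135),.066);pr('jaw',*B(330,150),.066);pr('jaw',*B(185,222),.066)
# template track
a=cv2.resize(cv2.imread('pics/s1.png'),None,fx=8/6,fy=8/6,interpolation=cv2.INTER_CUBIC) # origin 190,150
b=cv2.imread('pics/s7.png') # origin 195,145
for n,(x,y,w,h) in dict(spindle=(255,195,180,130),bolts=(190,80,140,85)).items():
  T=a[y:y+h,x:x+w];R=cv2.matchTemplate(b,T,cv2.TM_CCOEFF_NORMED);_,m,_,l=cv2.minMaxLoc(R)
  print(n,m,'shift px',(l[0]/8+195-(x/8+190)),(l[1]/8+145-(y/8+150)))
q=np.r_[o+ey*.03,.041];print(proj(s,[q+np.r_[ey*.01,0]])-proj(s,[q]))
"
```

```text
pad0 far -52.3 37.2
pad0 near -51.8 -45.7
pad1 far -25.7 37.8
pad1 near -22.4 -38.6
sp0 19.6 -48.2
sp1 24.8 -48.2
sp0b 27.6 30.4
sp1b 32.6 31.1
jaw 66.8 42.6
jaw 66.8 -28.8
jaw 66.6 42.1
jaw 69.2 -33.1
spindle 0.8978574872016907 shift px -0.875 -0.625
bolts 0.9983264803886414 shift px 0.0 0.0
[[-2.1417354  -1.27521082]]
```

Call:
{"api": "play_rows", "payload": {"deltas": [0,0.02,0.16,-0.03,0]}}

```text
clock: 18.35
eef_pos: [0.6403, -0.0413, 0.1461]
tool_rot: [0.981, 0.177, -0.034, -0.071]
ft_force: [-4.8, 14.4, -3.5]
grip_width: 0.0207
```

Call:
{"api": "play_rows", "payload": {"deltas": [0,0,0,0,0,0,0,0,0,0,0,0,0,0,0]}}

```text
clock: 18.73
eef_pos: [0.6405, -0.0411, 0.1461]
tool_rot: [0.981, 0.178, -0.034, -0.071]
ft_force: [-3.2, 3.6, -3.1]
grip_width: 0.0208
```

```bash
python3 -c "
from h import *
wind(2)"
```

```text
t 18.73 crank rad 4.461 r 0.0612 g [ 0.6423 -0.0435  0.1648] tilt [-0.092  0.127 -0.988] F [-3.2  3.6 -3.1] T [ 0.35 -1.03  0.03] w 0.0208
Ft -4.8 Fr -0.6
[0.006, 0.199, -0.041]
[-0.014, 0.196, -0.039]
```

Call:
{"api": "play_rows", "payload": {"deltas": [0.7,0,0,0,0,0.7,0,0,0,0,0.7,0,0,0,0,0.7,0,0,-0.6,0,0.7,0,0,-0.7,0,0,0,0,0,0,0,0,0,0,0]}}

```text
clock: 19.6
eef_pos: [0.6473, -0.055, 0.2246]
tool_rot: [0.981, 0.176, -0.035, -0.068]
ft_force: [0.6, 0.4, 0.0]
grip_width: 0.0237
```

```bash
python3 -c "
from h import *
go([.6423+.829*.042,-.0435+.559*.042,.222])
t=vision.camera('top')
for u,v in[(433,212),(433,232),(446,220)]:print('lube',[ray(t,u*.64,v*.64,z).round(3) for z in(0,.126)])"
```

```text
t 19.6 pos [ 0.6473 -0.055   0.2246] yaw 20.5 tiltz -0.9882 F [0.6 0.4 0. ] w 0.0237 q6 1.08
now [ 0.67  -0.367  0.069]
lube [array([ 0.806, -0.12 ,  0.   ]), array([ 0.763, -0.114,  0.126])]
lube [array([ 0.761, -0.119,  0.   ]), array([ 0.722, -0.113,  0.126])]
lube [array([ 0.787, -0.148,  0.   ]), array([ 0.746, -0.139,  0.126])]
```

Call:
{"api": "play_rows", "payload": {"deltas": [0,0.35,-0.19,0.03,0,0,0.33,-0.18,0.03,0,0,0,0,0,0]}}

```text
clock: 20.02
eef_pos: [0.6766, -0.0194, 0.2193]
tool_rot: [0.981, 0.175, -0.038, -0.069]
ft_force: [-0.7, 1.0, 0.7]
grip_width: -0.0003
```

```bash
python3 -c "
from h import *
go([.6423+.829*.040,-.0435+.559*.040,.170])"
```

```text
t 20.02 pos [ 0.6766 -0.0194  0.2193] yaw 20.4 tiltz -0.9877 F [-0.7  1.   0.7] w -0.0003 q6 1.13
now [0.013 0.143 0.81 ]
```

Call:
{"api": "play_rows", "payload": {"deltas": [0,0,0.07,0.4,0,0,0,0.07,0.4,0,0,-0.19,0.05,0,0,0,-0.15,0.035,0,0,0,-0.15,0.035,0,0,0,-0.15,0.035,0,0]}}

```text
clock: 20.78
eef_pos: [0.6368, -0.0467, 0.1665]
tool_rot: [0.981, 0.174, -0.041, -0.069]
ft_force: [-0.3, -0.4, -0.2]
grip_width: 0.0001
```

```bash
cat >> h.py <<'E'
def fold(z):
    o=bot.get_obs();d=np.array([-.829,-.559]);pin=np.array([.6415,-.044]);v=o["eef_pos"][:2]-pin
    print("inward",(v@d).round(4),"side",(v@[-.559,.829]).round(4)); go(np.r_[pin+.05*d,z])
E
python3 -c "
from h import *
fold(.165)"
```

```text
inward 0.0054 side 0.0004
t 20.77 pos [ 0.6368 -0.0467  0.1665] yaw 20.4 tiltz -0.9871 F [-0.3 -0.4 -0.2] w 0.0001 q6 1.09
now [-0.718  0.189  0.038]
```

Call:
{"api": "play_rows", "payload": {"deltas": [0,-0.16,0.04,0,0,0,-0.16,0.04,0,0,0,-0.16,0.04,0.03,0,0,-0.16,0.04,0.06,0,0,-0.07,0.02,0.1,0]}}

```text
clock: 21.4
eef_pos: [0.5972, -0.0724, 0.1571]
tool_rot: [0.982, 0.174, -0.04, -0.068]
ft_force: [0.5, 0.2, -0.1]
grip_width: 0.0
```

```bash
python3 -c "
from h import *
fold(.126)"
```

```text
inward 0.0526 side 0.0012
t 21.4 pos [ 0.5972 -0.0724  0.1571] yaw 20.3 tiltz -0.9875 F [ 0.5  0.2 -0.1] w 0.0 q6 1.04
now [0.076 0.086 0.508]
```

Call:
{"api": "play_rows", "payload": {"deltas": [0,0.02,0.02,0.13,0,0,0,0.02,0.13,0,0,0,0.01,0.13,0]}}

```text
clock: 21.78
eef_pos: [0.5968, -0.0717, 0.1313]
tool_rot: [0.982, 0.174, -0.04, -0.068]
ft_force: [0.4, 0.4, 0.6]
grip_width: 0.0002
```

```bash
python3 -c "
from h import *
fold(.126)"
```

```text
inward 0.0526 side 0.002
t 21.77 pos [ 0.5968 -0.0717  0.1313] yaw 20.3 tiltz -0.9874 F [0.4 0.4 0.6] w 0.0002 q6 1.04
now [0.055 0.035 0.081]
```

Call:
{"api": "play_rows", "payload": {"deltas": [0,0,0.01,0.08,0]}}

```text
clock: 21.9
eef_pos: [0.5963, -0.0715, 0.1255]
tool_rot: [0.981, 0.174, -0.04, -0.069]
ft_force: [-0.3, -0.8, 0.6]
grip_width: -0.0002
```

Call:
{"api": "play_rows", "payload": {"deltas": [0,0,0,0.07,0]}}

```text
clock: 22.02
eef_pos: [0.5958, -0.0708, 0.1208]
tool_rot: [0.981, 0.174, -0.041, -0.069]
ft_force: [0.2, 0.6, 0.8]
grip_width: -0.0002
```

Call:
{"api": "play_rows", "payload": {"deltas": [0,0,0,0.05,0]}}

```text
clock: 22.15
eef_pos: [0.5955, -0.0703, 0.1175]
tool_rot: [0.981, 0.174, -0.041, -0.069]
ft_force: [0.0, -0.2, 0.6]
grip_width: -0.0003
```

Call:
{"api": "play_rows", "payload": {"deltas": [0,0,0,-0.6,0,0,0,0,-0.7,0,0,0,0,-0.7,0,0,-0.33,0.9,0,0,0,-0.33,0.9,0,0,0,-0.33,0.9,0,0,0,-0.33,0.9,0,0,0,0,0,0,0]}}

```text
clock: 23.15
eef_pos: [0.6088, -0.3188, 0.2109]
tool_rot: [0.981, 0.177, -0.039, -0.067]
ft_force: [0.4, 1.0, -0.4]
grip_width: 0.0004
```

```bash
python3 -c "
from h import *
go([.6,-.08,.2])
a=vision.camera('side')['color'][135:215,215:295];b=vision.camera('top')['color'][160:240,225:300]
f=lambda i:cv2.resize(i,(round(i.shape[1]*5),round(i.shape[0]*5)),interpolation=cv2.INTER_CUBIC)
im=np.hstack([f(a),f(b)]);im=np.clip(im.astype(float)*1.3,0,255).astype(np.uint8);print(im.shape);cv2.imwrite('pics/c8.png',im)
"
```

```text
t 23.15 pos [ 0.6088 -0.3188  0.2109] yaw 20.7 tiltz -0.9878 F [ 0.4  1.  -0.4] w 0.0004 q6 0.7
now [ 1.275 -3.718  0.667]
(400, 775, 3)
```

View pics/c8.png

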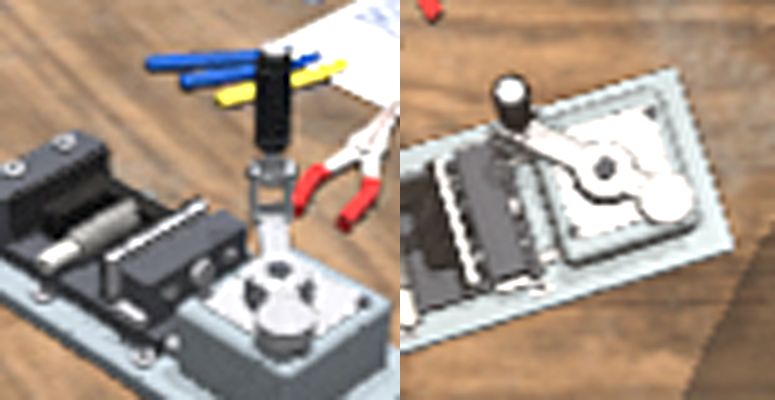

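```bash
python3 -c "
from h import *
T=lambda u,v:(225+(u-400)/5,160+v/5)
S=lambda u,v:(215+u/5,135+v/5)
print('top end',tri(T(511,88),S(275,50)));print('base',tri(T(516,124),S(270,150)));print('axis',tri(T(605,167),S(279,270)))
e=tri(T(511,88),S(275,50))[0][:2]-[.5915,-.0777];b=tri(T(516,124),S(270,150))[0][:2]-[.5915,-.0777]
for v in(e,b):print(np.hypot(*v),np.degrees(np.arctan2(v[1],v[0])),(np.radians(-70.4)-np.arctan2(v[1],v[0]))%(2*np.pi))
"
```

```text
top end (array([ 0.6198, -0.0239,  0.1929]), array([ 0.25, -0.54]))
base (array([ 0.6143, -0.0251,  0.1278]), array([ 0.6 , -1.33]))
axis (array([ 0.5925, -0.0775,  0.0831]), array([ 0.26, -0.58]))
0.060789226019089926 62.25462882397157 3.967925266190309
0.05732887579571047 66.56519368514118 3.892691716742127
```

Call:
{"api": "play_rows", "payload": {"deltas": [0.7,0,0,0,10.6,0.7,0,0,0,10.6,0.7,0,0,0,10.6,0.7,0,0,0,10.6,0.7,0,0,0,10.6,0.7,0,0,0,10.6,0.7,0,0,0,10.6,0.7,0,0,0,6]}}

```text
clock: 24.75
eef_pos: [0.6108, -0.3118, 0.2148]
tool_rot: [0.86, -0.504, -0.072, -0.025]
ft_force: [-0.0, 0.0, -0.6]
grip_width: 0.0597
```

```bash
python3 -c "
from h import *
go([.6163,-.0222,.225],-54)"
```

```text
t 24.75 pos [ 0.6108 -0.3118  0.2148] yaw -60.9 tiltz -0.9882 F [-0.   0.  -0.6] w 0.0597 q6 2.13
turn -6.9
after turn [-3.852 -2.911 -0.17 ]
now [-4.151 -2.441  0.387]
```

Call:
{"api": "play_rows", "payload": {"deltas": [0.7,-0.65,-0.4,0,0,0.7,-0.65,-0.4,0,0,0.7,-0.65,-0.4,0,0,0.7,-0.65,-0.4,0,0,0.7,-0.65,-0.4,0,0,0.7,-0.6,-0.35,0.05,0,0.7,0,0,0,-7]}}

```text
clock: 25.62
eef_pos: [0.6226, -0.0347, 0.2427]
tool_rot: [0.89, -0.45, -0.07, -0.031]
ft_force: [0.6, -0.3, -0.4]
grip_width: 0.0596
```

```bash
python3 -c "
from h import *
go([.6163,-.0222,.225]);go([.6163,-.0222,.1462])"
```

```text
t 25.62 pos [ 0.6226 -0.0347  0.2427] yaw -53.7 tiltz -0.9883 F [ 0.6 -0.3 -0.4] w 0.0596 q6 2.39
now [-0.183 -0.042  0.326]
t 25.62 pos [ 0.6226 -0.0347  0.2427] yaw -53.7 tiltz -0.9883 F [ 0.6 -0.3 -0.4] w 0.0596 q6 2.39
now [ 0.017 -0.053  1.624]
```

Call:
{"api": "play_rows", "payload": {"deltas": [0.7,-0.05,-0.05,0.4,0,0.7,0.03,0,0.5,0,0.7,0.03,0,0.45,0,0.7,0,0,0.2,0,0.7,0,0,0,0]}}

```text
clock: 26.25
eef_pos: [0.617, -0.0199, 0.1506]
tool_rot: [0.891, -0.448, -0.068, -0.031]
ft_force: [0.1, 0.7, 0.5]
grip_width: 0.0597
```

```bash
python3 -c "
from h import *
go([.6163,-.0222,.1462])"
```

```text
t 26.25 pos [ 0.617  -0.0199  0.1506] yaw -53.4 tiltz -0.9888 F [0.1 0.7 0.5] w 0.0597 q6 2.41
now [0.035 0.032 0.069]
```

Call:
{"api": "play_rows", "payload": {"deltas": [0.7,0.03,0.03,0.07,0,0,0,0,0,0,0,0,0,0,0,0,0,0,0,0,0,0,0,0,0]}}

```text
clock: 26.88
eef_pos: [0.6161, -0.0252, 0.1487]
tool_rot: [0.891, -0.449, -0.066, -0.028]
ft_force: [-4.7, -6.0, 1.4]
grip_width: 0.0215
```

```bash
python3 -c "
from h import *
wind(4,r=.0605)"
```

```text
t 26.88 crank rad 3.965 r 0.0569 g [ 0.6178 -0.0273  0.1675] tilt [-0.092  0.11  -0.99 ] F [-4.7 -6.   1.4] T [-2.07 -0.18  0.05] w 0.0215
Ft -1.4 Fr -7.5
[0.162, -0.124, -0.018]
[0.198, -0.03, -0.022]
[0.2, 0.01, -0.022]
[0.194, 0.049, -0.021]
```

Call:
{"api": "play_rows", "payload": {"deltas": [0,0.185,-0.075,-0.02,0,0,0.195,-0.05,-0.02,0]}}

```text
clock: 27.12
eef_pos: [0.6247, -0.0348, 0.1482]
tool_rot: [0.89, -0.449, -0.078, -0.027]
ft_force: [-19.4, 11.1, 8.4]
grip_width: 0.0208
```

Call:
{"api": "play_rows", "payload": {"deltas": [0,0,0,0,0,0,0,0,0,0,0,0,0,0,0]}}

```text
clock: 27.5
eef_pos: [0.6198, -0.0327, 0.1482]
tool_rot: [0.889, -0.449, -0.083, -0.025]
ft_force: [-8.8, 0.6, 0.7]
grip_width: 0.0211
```

```bash
python3 -c "
from h import *
wind(3,r=.059)"
```

```text
t 27.5 crank rad 4.107 r 0.0526 g [ 0.6222 -0.035   0.1669] tilt [-0.126  0.119 -0.985] F [-8.8  0.6  0.7] T [-1.27  0.23 -0.21] w 0.0211
Ft -7.5 Fr -4.6
[0.157, -0.143, -0.026]
[0.194, -0.002, -0.028]
[0.191, 0.037, -0.027]
```

Call:
{"api": "play_rows", "payload": {"deltas": [0,0,-0.12,0,0,0,0,0,0,0]}}

```text
clock: 27.75
eef_pos: [0.619, -0.0322, 0.1484]
tool_rot: [0.888, -0.451, -0.087, -0.018]
ft_force: [-7.9, 1.3, -2.1]
grip_width: 0.0212
```

```bash
python3 -c "
from h import *
wind(3,r=.0605)"
```

```text
t 27.75 crank rad 4.09 r 0.0528 g [ 0.6216 -0.0343  0.1671] tilt [-0.14   0.11  -0.984] F [-7.9  1.3 -2.1] T [-1.16 -0.12 -0.24] w 0.0212
Ft -7.2 Fr -3.4
[0.152, -0.167, -0.028]
[0.199, -0.006, -0.029]
[0.197, 0.034, -0.026]
```

Call:
{"api": "play_rows", "payload": {"deltas": [0.7,0,0,0,0,0.7,0,0,0,0,0.7,0,0,0,0,0.7,0,0,-0.7,0,0.7,0,0,-0.7,0,0.7,0,0,-0.2,0,0.7,0,0,0,0]}}

```text
clock: 28.62
eef_pos: [0.6345, -0.0414, 0.2453]
tool_rot: [0.888, -0.45, -0.087, -0.02]
ft_force: [0.1, 0.1, -0.4]
grip_width: 0.0598
```

```bash
cat >> h.py <<'E'
def handle_match():
    s=vision.camera("side"); a=cv2.imread("pics/c8.png")[:, :400].astype(float)/1.3
    x,y,w,h=240,38,64,120   # sleeve with cap, scale 5, origin (215,135)
    T=a[y:y+h,x:x+w].astype(np.uint8)
    b=cv2.resize(s["color"][120:220,200:320],None,fx=5,fy=5,interpolation=cv2.INTER_CUBIC)
    out=[]
    for ang in range(-30,31,5):   # lean in image
        M=cv2.getRotationMatrix2D((w/2,h/2),ang,1); Tr=cv2.warpAffine(T,M,(w,h),borderMode=cv2.BORDER_REFLECT)
        R=cv2.matchTemplate(b,Tr,cv2.TM_CCOEFF_NORMED);_,m,_,l=cv2.minMaxLoc(R);out.append((round(m,3),ang,l))
    out.sort(reverse=True); m,ang,l=out[0]
    # sleeve centre in template ~ (32,60)->sleeve mid z .162
    u=200+(l[0]+272-x)/5; v=120+(l[1]+98-y)/5
    p=ray(s,u,v,.162); d=p[:2]-[.5915,-.0777]
    print(out[:3],(u,v),p.round(4),"r",np.hypot(*d).round(4),"crank",((np.radians(-70.4)-np.arctan2(d[1],d[0]))%(2*np.pi)).round(3))
E
python3 -c "
from h import *
go([.6163,-.0222,.225]);handle_match()"
```

```text
t 28.62 pos [ 0.6345 -0.0414  0.2453] yaw -54.0 tiltz -0.9841 F [ 0.1  0.1 -0.4] w 0.0598 q6 2.39
now [-0.372  0.039  0.41 ]
[(0.829, 0, (325, 112)), (0.816, 5, (325, 111)), (0.801, -5, (326, 114))] (271.4, 154.4) [ 0.6258 -0.0265  0.162 ] r 0.0617 crank 4.073
```

```bash
python3 -c "
from h import *
go([.6230,-.0243,.1465])"
```

```text
t 28.68 pos [ 0.6341 -0.0413  0.2448] yaw -54.0 tiltz -0.984 F [ 0.6 -0.1  0.3] w 0.0596 q6 2.39
now [-0.05  -0.089  1.67 ]
```

Call:
{"api": "play_rows", "payload": {"deltas": [0.7,-0.05,-0.09,0.3,0,0.7,0,0,0.5,0,0.7,0,0,0.45,0,0.7,0,0,0.3,0,0.7,0,0,0.05,0]}}

```text
clock: 29.3
eef_pos: [0.6209, -0.0232, 0.143]
tool_rot: [0.888, -0.45, -0.09, -0.02]
ft_force: [0.2, -0.2, 0.2]
grip_width: 0.0602
```

```bash
python3 -c "
from h import *
go([.6230,-.0243,.1465])"
```

```text
t 29.3 pos [ 0.6209 -0.0232  0.143 ] yaw -54.0 tiltz -0.983 F [ 0.2 -0.2  0.2] w 0.0602 q6 2.41
now [ 0.025 -0.014 -0.064]
```

Call:
{"api": "play_rows", "payload": {"deltas": [0.7,0.05,-0.015,-0.06,0,0,0,0,0,0,0,0,0,0,0,0,0,0,0,0,0,0,0,0,0]}}

```text
clock: 29.92
eef_pos: [0.6243, -0.0267, 0.1475]
tool_rot: [0.888, -0.451, -0.089, -0.019]
ft_force: [-1.3, -0.4, -1.9]
grip_width: 0.0195
```

```bash
python3 -c "
from h import *
wind(3,r=.061)"
```

```text
t 29.93 crank rad 4.113 r 0.0604 g [ 0.627  -0.0289  0.1662] tilt [-0.141  0.114 -0.983] F [-1.3 -0.4 -1.9] T [-0.45 -0.19 -0.04] w 0.0195
Ft -0.8 Fr -1.1
[0.192, -0.052, -0.036]
[0.2, -0.001, -0.035]
[0.197, 0.039, -0.032]
```

Call:
{"api": "play_rows", "payload": {"deltas": [0,0.195,-0.03,-0.035,0]}}

```text
clock: 30.05
eef_pos: [0.628, -0.0308, 0.1471]
tool_rot: [0.888, -0.45, -0.096, -0.02]
ft_force: [-14.5, 13.6, 2.8]
grip_width: 0.0194
```

Call:
{"api": "play_rows", "payload": {"deltas": [0,0,0,0,0,0,0,0,0,0,0,0,0,0,0]}}

```text
clock: 30.42
eef_pos: [0.6265, -0.0294, 0.1468]
tool_rot: [0.887, -0.45, -0.099, -0.02]
ft_force: [-2.5, 0.9, -1.8]
grip_width: 0.0194
```

```bash
python3 -c "
from h import *
wind(3,r=.061)"
```

```text
t 30.43 crank rad 4.174 r 0.0595 g [ 0.6294 -0.0318  0.1655] tilt [-0.157  0.125 -0.98 ] F [-2.5  0.9 -1.8] T [-0.42  0.09 -0.12] w 0.0194
Ft -2.5 Fr -0.9
[0.19, -0.052, -0.043]
[0.198, 0.012, -0.042]
[0.193, 0.052, -0.038]
```

Call:
{"api": "play_rows", "payload": {"deltas": [0,0.2,-0.03,-0.04,0]}}

```text
clock: 30.55
eef_pos: [0.6302, -0.0334, 0.1465]
tool_rot: [0.887, -0.449, -0.106, -0.022]
ft_force: [-16.4, 14.7, 2.2]
grip_width: 0.0193
```

Call:
{"api": "play_rows", "payload": {"deltas": [0,0,0,0,0,0,0,0,0,0,0,0,0,0,0]}}

```text
clock: 30.92
eef_pos: [0.6329, -0.0331, 0.1477]
tool_rot: [0.887, -0.449, -0.103, -0.024]
ft_force: [-0.1, -0.9, 0.4]
grip_width: 0.0001
```

```bash
python3 -c "
from h import *
wind(3,r=.061)"
```

```text
t 30.93 crank rad 4.298 r 0.0612 g [ 0.636  -0.0357  0.1663] tilt [-0.162  0.135 -0.978] F [-0.1 -0.9  0.4] T [-0.16 -0.11 -0.03] w 0.0001
Ft 0.6 Fr -0.7
[0.199, -0.001, -0.04]
[0.196, 0.037, -0.038]
[0.185, 0.076, -0.033]
```

Call:
{"api": "play_rows", "payload": {"deltas": [0,0,0,-0.7,0,0,0,0,-0.7,0,0,0,0,-0.2,0,0,0,0,0,0]}}

```text
clock: 31.42
eef_pos: [0.6496, -0.0482, 0.2431]
tool_rot: [0.888, -0.449, -0.101, -0.023]
ft_force: [1.0, -0.9, -0.7]
grip_width: 0.0
```

```bash
python3 -c "
from h import *
go([.6163,-.0222,.225]);handle_match()
s=vision.camera('side')['color'][135:185,255:290].min(axis=2)
for r in s[::1]: print(''.join('#' if v<45 else '+' if v<80 else '.' if v<150 else ' ' for v in r))"
```

```text
t 31.43 pos [ 0.6496 -0.0482  0.2431] yaw -53.9 tiltz -0.9783 F [ 1.  -0.9 -0.7] w 0.0 q6 2.37
now [-0.603  0.172  0.441]
[(0.633, 30, (494, 157)), (0.612, 25, (492, 157)), (0.608, 5, (326, 151))] (305.2, 163.4) [ 0.6825 -0.113   0.162 ] r 0.0976 crank 5.425
............................+..    
.......................++++..      
.......................++..        
.....................++..          
...................++..            
..................+..              
...................                
.................                  
...............                    
.............   ##                 
...++++++++#####+.     .           
################    ###+           
#####################+.    ++.     
#########+##########+   ++++.      
+++++++########+++++++...+..       
###########++++++......++#         
#####++++++.........++#++#.        
+++++..........++++++++....+.      
...+.........++++++.........++.    
..++.....++++#+..............+++.  
..+#+++##+++.++....++..++.......++.
..+++++#+....#+....++..++.........+
.............#+....##+.+++++++....+
....++......+
[... 258 characters left out ...]
#+.......    .. 
..++........+#######+.....         
...+.........+######+....    ..+.  
.....+.....+..#####+.+++.   .+##.  
....++.....++.++++++++++++++++.+.  
...........++++.....++++###+.......
............++++++...++##+......+#+
............++++++++++##+.......+++
............+.....+++##........++++
..................+++#+........+++#
.............++..++++#+.......++++#
 +...........+++++++++.......++++#+
+++#++.......+++++++++......++++#+.
++####++.....+++++++.......+##+##+.
###++###++.....+++++.......+###+...
#+++++###+....+++++........+##+....
++++++###+...++++++.........+++....
#+##+####+....+++++................
+++######+....+++++................
#+###++##+.....++++................
```

```bash
python3 -c "
from h import *
from scipy.optimize import least_squares
s=vision.camera('side')
def pts(c,th):
  a=np.radians(-70.4)-c;e=np.array([np.cos(a),np.sin(a),0]);p=np.array([.5915,-.0777,.112])+.06*e
  return [p+r*(-np.cos(th)*e+np.array([0,0,np.sin(th)])) for r in(0,.019,.05,.081,.085)]
for c in(4.0,4.1,4.2,4.3,4.4):
  for th in(1.57,1.3,1.0,.7,.4,.1):print(c,th,proj(s,pts(c,th)).round(1)[[0,1,3]].tolist())
"
```

```text
4.0 1.57 [[269.5, 169.2], [269.6, 163.8], [270.1, 145.2]]
4.0 1.3 [[269.5, 169.2], [269.7, 164.9], [270.3, 150.1]]
4.0 1.0 [[269.5, 169.2], [269.7, 166.6], [270.5, 157.3]]
4.0 0.7 [[269.5, 169.2], [269.7, 168.5], [270.6, 165.9]]
4.0 0.4 [[269.5, 169.2], [269.7, 170.4], [270.5, 174.8]]
4.0 0.1 [[269.5, 169.2], [269.7, 172.3], [270.4, 183.0]]
4.1 1.57 [[271.5, 169.3], [271.7, 163.8], [272.2, 145.3]]
4.1 1.3 [[271.5, 169.3], [271.5, 165.0], [271.7, 150.1]]
4.1 1.0 [[271.5, 169.3], [271.4, 166.6], [271.1, 157.4]]
4.1 0.7 [[271.5, 169.3], [271.3, 168.5], [270.5, 165.9]]
4.1 0.4 [[271.5, 169.3], [271.2, 170.5], [270.0, 174.8]]
4.1 0.1 [[271.5, 169.3], [271.1, 172.3], [269.6, 183.0]]
4.2 1.57 [[273.5, 169.4], [273.7, 164.0], [274.3, 145.4]]
4.2 1.3 [[273.5, 169.4], [273.4, 165.1], [273.1, 150.2]]
4.2 1.0 [[273.5, 169.4], [273.1, 166.8], [271.7, 157.4]]
4.2 0.7 [[273.5, 169.4], [272.8, 168.6], [270.4, 165.9]]
4.2 0.4 [[273.5, 169.4], [272.6, 170.6], [269.5, 174.7]]
4.2 0.1 [[273.5, 169.4], [272.5, 172.4], [268.9, 182.9]]
4.3 1.57 [[275.5, 169.7], [275.7, 164.3], [276.4, 145.7]]
4.3 1.3 [[275.5, 169.7], [275.3, 165.4], [274.4, 150.4]]
4.3 1.0 [[275.5, 169.7], [274.8, 167.0], [272.2, 157.5]]
4.3 0.7 [[275.5, 169.7], [274.4, 168.9], [270.3, 165.9]]
4.3 0.4 [[275.5, 169.7], [274.0, 170.8], [268.9, 174.6]]
4.3 0.1 [[275.5, 169.7], [273.9, 172.6], [268.2, 182.8]]
4.4 1.57 [[277.4, 170.1], [277.7, 164.7], [278.5, 146.1]]
4.4 1.3 [[277.4, 170.1], [277.1, 165.8], [275.8, 150.6]]
4.4 1.0 [[277.4, 170.1], [276.4, 167.3], [272.8, 157.6]]
4.4 0.7 [[277.4, 170.1], [275.9, 169.2], [270.3, 165.9]]
4.4 0.4 [[277.4, 170.1], [275.4, 171.1], [268.4, 174.5]]
4.4 0.1 [[277.4, 170.1], [275.2, 172.9], [267.5, 182.7]]
```

Call:
{"api": "play_rows", "payload": {"deltas": [0.2,0.7,0.5,0,0,0.2,0.7,0.5,0,0,0.2,0.7,0.5,0,0,0.2,0.7,0.5,0,0,0.2,0,0,0,0]}}

```text
clock: 32.2
eef_pos: [0.6475, -0.2552, 0.2052]
tool_rot: [0.888, -0.446, -0.109, -0.022]
ft_force: [0.2, 0.3, -0.3]
grip_width: 0.0169
```

```bash
python3 -c "
from h import *
go([.6163,-.0222,.225])
t=vision.camera('top'); cv2.imwrite('pics/t9raw.png',t['color']); cv2.imwrite('pics/s9raw.png',vision.camera('side')['color'])
b=cv2.resize(t['color'][170:242,185:295],None,fx=7,fy=7,interpolation=cv2.INTER_CUBIC)
a=cv2.imread('pics/t1.png')
ey=np.array([-.277,.961,0]);o=np.r_[np.array([.5915,-.0777])+.12*ey[:2],.05]
k=(proj(t,o+.01*ey)-proj(t,o))[0]*7/10;print('px per mm',k)
def m(n,x,y,w,h):
  R=cv2.matchTemplate(b,a[y:y+h,x:x+w],cv2.TM_CCOEFF_NORMED);_,q,_,l=cv2.minMaxLoc(R);d=np.array(l)-[x,y];print(n,round(q,3),d,'mm',(d@k/(k@k)).round(2))
m('bolts',60,230,120,150);m('pad',370,130,80,190);m('padL',415,230,35,85);m('pedal',190,190,165,140);m('spindle',240,210,80,180);m('pedR',320,170,45,140)
# crank: disc counterweight centre, bright blob
g=cv2.cvtColor(t['color'][165:225,250:285],cv2.COLOR_BGR2GRAY)
for r in g: print(''.join('#' if v>200 else '+' if v>170 else '.' if v>110 else ' ' for v in r))
"
```

```text
t 32.2 pos [ 0.6475 -0.2552  0.2052] yaw -53.8 tiltz -0.9754 F [ 0.2  0.3 -0.3] w 0.0169 q6 2.1
now [-3.43  -1.898  0.296]
px per mm [-2.09748578  0.64094155]
bolts 0.994 [0 0] mm 0.0
pad 0.867 [-55  15] mm 25.98
padL 0.955 [-56  14] mm 26.28
pedal 0.945 [-9  2] mm 4.19
spindle 0.955 [-9  2] mm 4.19
pedR 0.724 [-5  2] mm 2.45
                                   
                           ..      
            .             ...      
    . ...........       ...........
...................   .......... ..
...................................
..................  ...............
...................................
...........................  ......
.......    ............   ...+.....
......    ........    ..++...+. ...
... ..             .++++++...+.    
.               .+++++.....+..+.   
++.          .+++++...........+.  .
.        ..++++.............+.+. ..
           ..............+....+....
             .........++. ...+.+. .
         ..+.......+#+#.  .....+.  
         .++....+++#####. .....+.. 
        ..+...+##########+....+++. 
        .++..+############+....++. 
          .. .++
[... 669 characters left out ...]
....  .. .+######..+... .###..    
 .+... .. .###+..+..++..           
  .+.. .. ...+++++++....         ..
. .+..  .++..++++....       ..   ..
  ....  .++++.....       ....    ..
  ...+. ..+....      ........  ....
  .+#+.  ..       ........... .... 
   .. ..       ................    
    .+...   ........++++.++.       
    .+............+++++++.         
.  .++.......++++++++..            
++..+++....+++++++..               
..  +#++++++++...                  
.##++.++++++.                      
.....++++.                         
..+++..                            
++..  ...                          
    ........    .                  
    ..........                     
.. ..............
```

Call:
{"api": "play_rows", "payload": {"deltas": [0.17,0,0,-0.3,-9.3,0.17,0,0,-0.3,-9.3,0.17,-0.5,-0.8,0,0,0.17,-0.5,-0.8,0,0]}}

```text
clock: 32.8
eef_pos: [0.6559, -0.1373, 0.2527]
tool_rot: [0.951, -0.29, -0.104, -0.041]
ft_force: [1.3, 0.6, 0.1]
grip_width: 0.0141
```

```bash
cat >> h.py <<'E'
def f2(inw,z,side=0.):
    o=bot.get_obs();d=np.array([-.578,-.816]);sd=np.array([.816,-.578]);pin=np.array([.6262,-.0287]);v=o["eef_pos"][:2]-pin
    print("inward",(v@d).round(4),"side",(v@sd).round(4),"tilt",Ro.from_quat(o["tool_rot"]).as_matrix()[:,2].round(3)); go(np.r_[pin+inw*d+side*sd,z],-35.3)
E
python3 -c "
from h import *
f2(.0,.215)"
```

```text
inward 0.0715 side 0.087 tilt [-0.173  0.137 -0.975]
t 32.8 pos [ 0.6559 -0.1373  0.2527] yaw -33.8 tiltz -0.9753 F [1.3 0.6 0.1] w 0.0141 q6 1.91
turn 1.5
after turn [-1.45  -1.192  0.629]
now [-1.244 -1.214  0.948]
```

Call:
{"api": "play_rows", "payload": {"deltas": [0.17,-0.41,-0.42,0.25,0,0.17,-0.41,-0.42,0.25,0,0.17,-0.4,-0.38,0.25,1.5,0.17,0,0,0,0]}}

```text
clock: 33.3
eef_pos: [0.6265, -0.0135, 0.2294]
tool_rot: [0.95, -0.293, -0.102, -0.04]
ft_force: [-0.3, -1.0, -0.2]
grip_width: 0.0142
```

```bash
python3 -c "
from h import *
f2(.0,.18)"
```

```text
inward -0.0126 side -0.0086 tilt [-0.171  0.136 -0.976]
t 33.3 pos [ 0.6265 -0.0135  0.2294] yaw -34.2 tiltz -0.9759 F [-0.3 -1.  -0.2] w 0.0142 q6 2.08
turn 1.1
after turn [0.143 0.21  0.824]
now [0.315 0.225 0.77 ]
```

Call:
{"api": "play_rows", "payload": {"deltas": [0.17,0.16,0.12,0.4,0,0.17,0.16,0.1,0.35,1,0.17,0,0,0,0]}}

```text
clock: 33.67
eef_pos: [0.6271, -0.0259, 0.1833]
tool_rot: [0.948, -0.299, -0.1, -0.039]
ft_force: [-0.2, -1.0, 1.8]
grip_width: 0.0147
```

```bash
python3 -c "
from h import *
f2(.03,.16)"
```

```text
inward -0.0028 side -0.0008 tilt [-0.167  0.133 -0.977]
t 33.67 pos [ 0.6271 -0.0259  0.1833] yaw -34.9 tiltz -0.9769 F [-0.2 -1.   1.8] w 0.0147 q6 2.07
turn 0.4
after turn [0.014 0.547 0.388]
now [0.092 0.553 0.369]
```

Call:
{"api": "play_rows", "payload": {"deltas": [0.17,0.02,0.15,0.07,0,0.17,0.02,0.15,0.08,0,0.17,0.02,0.15,0.1,0,0.17,0.02,0.13,0.1,0]}}

```text
clock: 34.17
eef_pos: [0.6083, -0.0555, 0.1643]
tool_rot: [0.949, -0.298, -0.097, -0.04]
ft_force: [0.5, 0.7, 1.9]
grip_width: 0.0147
```

```bash
python3 -c "
from h import *
f2(.055,.13)"
```

```text
inward 0.0323 side 0.0009 tilt [-0.16   0.133 -0.978]
t 34.17 pos [ 0.6083 -0.0555  0.1643] yaw -34.7 tiltz -0.9781 F [0.5 0.7 1.9] w 0.0147 q6 2.02
turn 0.6
after turn [-0.014  0.379  0.571]
now [0.101 0.389 0.556]
```

Call:
{"api": "play_rows", "payload": {"deltas": [0.17,0.02,0.12,0.12,0,0.17,0.02,0.12,0.14,0,0.17,0.03,0.1,0.15,0,0.17,0.03,0.05,0.15,0]}}

```text
clock: 34.67
eef_pos: [0.5937, -0.0755, 0.1278]
tool_rot: [0.949, -0.298, -0.096, -0.04]
ft_force: [0.4, 1.2, 0.4]
grip_width: 0.0144
```

```bash
python3 -c "
from h import *
f2(.06,.118)"
```

```text
inward 0.057 side 0.0006 tilt [-0.158  0.133 -0.978]
t 34.67 pos [ 0.5937 -0.0755  0.1278] yaw -34.8 tiltz -0.9784 F [0.4 1.2 0.4] w 0.0144 q6 1.99
turn 0.5
after turn [-0.009  0.05   0.163]
now [0.024 0.053 0.161]
```

Call:
{"api": "play_rows", "payload": {"deltas": [0.17,0.02,0.02,0.1,0]}}

```text
clock: 34.8
eef_pos: [0.5929, -0.0767, 0.1207]
tool_rot: [0.949, -0.298, -0.096, -0.04]
ft_force: [0.9, -1.3, 1.1]
grip_width: 0.0146
```

Call:
{"api": "play_rows", "payload": {"deltas": [0.17,0.01,0,0.08,0]}}

```text
clock: 34.92
eef_pos: [0.5932, -0.0769, 0.1178]
tool_rot: [0.949, -0.298, -0.095, -0.04]
ft_force: [-2.1, -2.1, 24.0]
grip_width: 0.0145
```

Call:
{"api": "play_rows", "payload": {"deltas": [0.17,0.01,0,0.06,0]}}

```text
clock: 35.05
eef_pos: [0.5934, -0.077, 0.1179]
tool_rot: [0.949, -0.298, -0.094, -0.04]
ft_force: [-5.2, -0.7, 22.4]
grip_width: 0.0148
```

Call:
{"api": "play_rows", "payload": {"deltas": [0.17,0,0,-0.5,0,0.17,0,0,-0.8,0,0.17,0,0,-0.6,0,0.17,0.9,0.1,0,0,0.17,0.9,0.1,0,0,0.17,0.9,0.1,0,0,0.17,0.9,0.1,0,0,0.17,0,0,0,0]}}

```text
clock: 36.05
eef_pos: [0.7203, -0.2139, 0.1602]
tool_rot: [0.95, -0.298, -0.08, -0.039]
ft_force: [-0.5, -0.0, 0.1]
grip_width: 0.0146
```

```bash
python3 -c "
from h import *
f2(.06,.118)
t=vision.camera('top');s=vision.camera('side')
b=cv2.resize(t['color'][170:242,185:295],None,fx=7,fy=7,interpolation=cv2.INTER_CUBIC);a=cv2.imread('pics/t1.png');k=np.array([-2.097,.641])
def m(n,x,y,w,h):
  R=cv2.matchTemplate(b,a[y:y+h,x:x+w],cv2.TM_CCOEFF_NORMED);_,q,_,l=cv2.minMaxLoc(R);d=np.array(l)-[x,y];print(n,round(q,3),d,'mm',(d@k/(k@k)).round(2))
m('padL',415,230,35,85);m('pedal',190,190,165,140);m('spindle',240,210,80,180)
for c,(y0,y1,x0,x1) in((t,(165,215,250,290)),(s,(150,205,250,295))):
  g=c['color'][y0:y1,x0:x1].max(axis=2)
  for r in g: print(''.join('#' if v<45 else '+' if v<80 else '.' if v<150 else ' ' for v in r))
def pts(c,th):
  a=np.radians(-70.4)-c;e=np.array([np.cos(a),np.sin(a),0]);p=np.array([.5915,-.0777,.112])+.06*e
  return [p+r*(-np.cos(th)*e+np.array([0,0,np.sin(th)])) for r in(0,.019,.081)]
for c in(3.9,4.1):
  for th in(0,.25,.5):print(c,th,'S',(proj(s,pts(c,th))-[250,150]).round(1)[1:].tolist(),'T',(proj(t,pts(c,th))-[250,165]).round(1)[1:].tolist())
"
```

```text
inward 0.0967 side 0.1838 tilt [-0.129  0.122 -0.984]
t 36.05 pos [ 0.7203 -0.2139  0.1602] yaw -34.7 tiltz -0.9841 F [-0.5 -0.   0.1] w 0.0146 q6 1.85
turn 0.6
after turn [-3.063 -0.612  0.704]
now [-2.886 -0.61   1.247]
padL 0.9 [-77 -56] mm 26.12
pedal 0.943 [-9  2] mm 4.19
spindle 0.955 [-9  2] mm 4.19
...............................++.......
...............................+........
........................................
............ ...........................
...            .........................
               .........................
                 ..... ...  ............
             .......   ...  ...........+
.   ................ ..................+
...  ..................................+
.......................    ...........++
...................         ..........++
 ...............      ..  ............++
  ............      ....  ......+.....+.
    ......      .....     ..............
  ....      .....         ..............
  .+.    .. ..           ...............
   .   .. .      ..     .+..............
     .+++.               +..............
..   +#+++.  
[... 3499 characters left out ...]
........++. 
++...      ............................++++. 
++++... .......+......................++++.. 
+++++.........+++.......+............+++++.. 
.+.+++++.......++.......+...........++++++.. 
.++..+++++.....+........+.........++++++++.. 
.+++.++++++....++......+#+......++++++++++.  
3.9 0 S [[18.3, 22.9], [21.1, 35.4]] T [[4.0, 21.4], [22.8, 29.1]]
3.9 0.25 S [[18.3, 21.4], [21.1, 29.0]] T [[3.8, 21.0], [22.2, 27.7]]
3.9 0.5 S [[18.2, 19.8], [21.0, 21.8]] T [[3.2, 20.5], [20.0, 25.6]]
4.1 0 S [[21.1, 22.9], [19.6, 35.4]] T [[5.3, 19.1], [22.1, 30.3]]
4.1 0.25 S [[21.1, 21.4], [19.8, 29.0]] T [[5.1, 18.7], [21.6, 28.8]]
4.1 0.5 S [[21.2, 19.8], [20.1, 21.8]] T [[4.6, 18.1], [19.7, 26.3]]
```

```bash
python3 -c "
from workcell import ticket
print(ticket.job_done())"
```

```text
the job is handed in; nothing more can be done
None
```

I folded the handle out, wound the crank clockwise until the pedal was gripped against the rear jaw, folded the handle flat again, and handed the job in at about 36 s. No verdict is given.

**Last checks**
- **Handle:** it looked flat (0 to 0.1 rad) in both cameras. The final press down met a solid stop at 24 N.
- **Pedal:** it had moved about 4 mm along the bed, up to the rear jaw. It showed no further shift between my last two looks.
- **Grip:** the crank was at about 4.05 to 4.1 rad. Against about 26 mm of pad travel, that means a squeeze of 6 to 7 mm, or about 38 to 40 N per jaw.
- **Robot:** it was clear of everything, with near-zero force at the wrist.

**What went wrong or disagreed**
- **First folding-flat try:** I missed the handle and the crank went back about 0.5 rad, so I had to wind again.
- **Second winding:** the sleeve popped out of the fingers and left the handle half folded. I pushed it flat from there.
- **Peak grip:** it probably reached about 58 N per jaw before easing back.
- **Grip estimates:** the push left on the fingers pointed to only 20 to 35 N per jaw, while the pad-travel images gave more. I trusted the images.
- **Final pad check:** image matching on the pad failed in the last look, so the final grip figure rests on the crank angle and the earlier pad reading.
- **Bystanders:** I did not measure whether they moved. My moves were planned to pass clear of them.
- **Tool tilt:** the tool leaned by up to about 13 degrees along the way.

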